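# Dispense stamp blanks and line them up

### The arm

A 7-joint arm with a two-finger parallel gripper is mounted at the origin on the work surface. World frame = base frame: x ahead of the robot, y to its left, z up, the work surface at z = 0. Lengths are in m, angles in rad, forces in N, time in s.
With the tool pointing down it reaches from about 0.35 to 0.9 m from the base axis. Payload 8.1 kg.
Tool frame: the origin (TCP) lies at the centre of the arm's flange, where the gripper is bolted on; the fingertips stand 178 mm ahead of it and the grasp point (between the pads) lies 159 mm ahead of it; z points along the fingers, y is the direction in which the jaws open and shut (so a half turn about z gives the same grasp; the last joint's range is limited). The gripper opens to 92 mm and grips with 3 to 60 N. Pads are 19 mm wide; open, the fingers measure 130 mm over their backs; the gripper's body (75 mm by 190 mm) begins 47 mm behind the grasp point.
Start: joints at [1.203, 0.434, 0.025, 1.573, -0.012, 1.134, -0.075], TCP at [0.164, -0.603, 0.405] pointing down, gripper open.
Joint ranges: [-2.62, 2.62], [-0.44, 2.09], [-1.27, 1.32], [0.08, 2.57], [-1.32, 4.46], [0.12, 2], [-2.74, 2.74]. Speed limits (rad/s): [2.22, 2.22, 3.01, 3.01, 3.14, 3.14, 3.14].

### API

Orientations are given as a rotation vector (axis times angle).
In Python, from cell import arm, get_image, camera_model gives the robot as it stands. The module is installed in compiled form; this text tells all that it offers.
- The arm moves only by the shell command python3 -m pendant 'ROWS' [FORCE]. ROWS is JSON, a list that holds one entry, the list of rows, each a list of 7 numbers: the shift along the tool's x, y, z in mm, then the turn, a rotation vector about the tool's x, y, z in rad, then the closure, from -1 (fully open) to 1 (shut). In form: [[[x, y, z, rx, ry, rz, hand], ...]]. A call has 1 to 20 rows; each row is the pose to reach, as a shift and turn from the pose commanded when the call began, along the tool's axes at that moment; what a row does not reach only later rows make up. A row lasts 1/8 s, in which the tool goes at most 62.5 mm and 10.7 degrees, less where a joint would pass 70% of its speed; a pose out of reach is approached as far as the arm can. A call with a gripper value outside its range is refused whole. The fingers move at their own pace and stop on an object; FORCE is the grip in N (left out, the last holds). Time passes only in rows, so rows that repeat a pose let the fingers close. It gives the time, the measured TCP pose, the force and the opening at its end, in the units of the state.
- arm.observe(): the state, without advancing time (a new reading comes with each control period).
- get_image(name): name is "scene" or "top"; returns the picture (420x560x3 uint8, red, green, blue); there is no depth.
- camera_model(name): a dict with "fx", "fy", "cx", "cy" (pixels), "k1" (the pictures are not rectified: a ray, as slopes to the right and down, at radius r is drawn at 1 + k1 r^2 times it, then the intrinsics apply), "position" and "orientation" of the camera in the world. Camera axes: x right, y down, z forward; pixel columns grow to the right and rows downward; lengths in m; the calibration is good to about 2 mm. A picture is of the moment at which its call begins. camera_model takes no time and is no camera call.
- arm.sign_off(): hands the job in, once; it reports no verdict.
The state is a dict: "clock": time; "joints": joint angles; "dq": joint speeds; "joint_efforts": joint torques, N m; "position": TCP position; "ee_rot": TCP orientation; "force": force on the tool from outside, world axes, zero at the start; "ft_torque": the same for the moment, N m; "width": opening from 0.0 (shut) to 1.0 (fully open).
Only numpy, scipy, OpenCV 4.12 (cv2) and the standard library are available. Lean on these libraries where they do the work, as an engineer would, in place of code of your own. Each camera call takes 0.05 s, during which the arm holds its last target.

### The job

Pull the hopper's slide gate fully up so that every wooden stamp blank slides out onto the cutting mat, then push the gate fully shut. Then lay all the blanks on the low shelf in one neat row, long sides touching with no gaps, starting right against the bookend, each lying straight across the shelf and midway between its front and back edges. Leave the bottle, brush pot and ink stone where they are.

Things in the scene. Friction and masses are not known exactly. Their poses are not given: they have to be found in the camera images.
- hopper: Fixed plywood feed hopper: a slick bin floor sloping down at 30 degrees, 214 mm wide between its side walls, with a gate across its lower end. Origin on the table right under the gate plate; x axis uphill (bin from x = 0 to +130 mm, up to 240 mm high), y along the gate, z up. Two posts 150 mm tall stand at the ends of the gate at y = +-114 mm (8 mm thick).
- mat (a point): Centre of the upper face of the flat smooth dark green cutting mat where the blanks land, 3 mm above the table; axes as the hopper's. It lies at hopper x = -220 mm, 240 mm long (x) by 260 mm (y). From the gate (58 mm high) a bare slick steel slide, 226 mm wide, no side walls, leads down to hopper x = -80 mm, 12 mm high, then flatter to its lip at x = -123 mm.
- gate (a joint): Slide gate of the hopper: 0 = fully shut (down), 0.06 m = fully open (pulled straight up). It stays where it is left (about 4 N of friction) and moves freely otherwise. Blanks pass only when it is open by more than 38 mm.
- gate_grip (a point): Grip point in the middle of the gate's dark wooden handle, a block 14 mm thick (along hopper x), 34 mm wide (along hopper y) and 30 mm tall that sticks up over the gate plate, its top 13 mm above this point; about 145 mm above the table when shut, and 60 mm higher when open. The space above and beside it is free.
- shelf: Fixed low wooden shelf: a board 150 mm deep (its x) and 270 mm long (its y), upper face 30 mm above the table; origin on the table under its centre. A steel bookend (90 mm deep, 6 mm thick, 45 mm tall) stands on it across the row; its flat inner face is at y = -95 mm and looks to +y. The row of blanks starts there and grows to +y.
- slot0 (a point): Centre of where the first blank of the row belongs (the row counted from the bookend), half-way up the blank, 46 mm above the table; axes as the shelf's. Pitch 32.6 mm.
- slot1 (a point): Centre of where the second blank of the row belongs (the row counted from the bookend), half-way up the blank, 46 mm above the table; axes as the shelf's. Pitch 32.6 mm.
- slot2 (a point): Centre of where the third blank of the row belongs (the row counted from the bookend), half-way up the blank, 46 mm above the table; axes as the shelf's. Pitch 32.6 mm.
- slot3 (a point): Centre of where the fourth blank of the row belongs (the row counted from the bookend), half-way up the blank, 46 mm above the table; axes as the shelf's. Pitch 32.6 mm.
- slot4 (a point): Centre of where the fifth blank of the row belongs (the row counted from the bookend), half-way up the blank, 46 mm above the table; axes as the shelf's. Pitch 32.6 mm.
- slot5 (a point): Centre of where the sixth blank of the row belongs (the row counted from the bookend), half-way up the blank, 46 mm above the table; axes as the shelf's. Pitch 32.6 mm.
- blank1_c (a point): Centre of a pale wooden stamp blank, a bar 32 x 32 x 58 mm, about 45 g, dark band near one end, dark rubber on the other end (either may point either way, any long side may be down). Its x axis is the long axis. All are alike; 4 to 6 of them are there (None if absent). They start side by side in the bin behind the gate, pointing down the slope.
- blank2_c (a point): Centre of a pale wooden stamp blank, a bar 32 x 32 x 58 mm, about 45 g, dark band near one end, dark rubber on the other end (either may point either way, any long side may be down). Its x axis is the long axis. All are alike; 4 to 6 of them are there (None if absent). They start side by side in the bin behind the gate, pointing down the slope.
- blank3_c (a point): Centre of a pale wooden stamp blank, a bar 32 x 32 x 58 mm, about 45 g, dark band near one end, dark rubber on the other end (either may point either way, any long side may be down). Its x axis is the long axis. All are alike; 4 to 6 of them are there (None if absent). They start side by side in the bin behind the gate, pointing down the slope.
- blank4_c (a point): Centre of a pale wooden stamp blank, a bar 32 x 32 x 58 mm, about 45 g, dark band near one end, dark rubber on the other end (either may point either way, any long side may be down). Its x axis is the long axis. All are alike; 4 to 6 of them are there (None if absent). They start side by side in the bin behind the gate, pointing down the slope.
- blank5_c (a point): Centre of a pale wooden stamp blank, a bar 32 x 32 x 58 mm, about 45 g, dark band near one end, dark rubber on the other end (either may point either way, any long side may be down). Its x axis is the long axis. All are alike; 4 to 6 of them are there (None if absent). They start side by side in the bin behind the gate, pointing down the slope.
- blank6_c (a point): Centre of a pale wooden stamp blank, a bar 32 x 32 x 58 mm, about 45 g, dark band near one end, dark rubber on the other end (either may point either way, any long side may be down). Its x axis is the long axis. All are alike; 4 to 6 of them are there (None if absent). They start side by side in the bin behind the gate, pointing down the slope.
- inkbottle: Bystander: amber ink bottle, 54 mm diameter, 110 mm tall, origin at its base. To be left alone.
- brushpot: Bystander: white brush pot, 76 mm diameter, 100 mm tall with brushes up to 200 mm, origin at its base. To be left alone.
- inkstone: Bystander: flat black ink stone, 90 x 130 x 22 mm, origin at its base. To be left alone.
There are look-alikes about, which are no part of the job. What is shaped like the part that bears blank2_c but yellow is not meant.

How it is judged:
On the way, in this order (a step that is already met when the one before it is completed fails the run):
1. the gate is pulled up by more than 45 mm and every blank has slid out, at least 30 mm past the gate (value of joint gate above 0.045 m and x of each of blank1_c, blank2_c, blank3_c, blank4_c, blank5_c, blank6_c in the frame of hopper below -0.03 m), for 0.2 s.
2. the gate is pushed shut (within 4 mm) with every blank outside (value of joint gate below 0.004 m and x of each of blank1_c, blank2_c, blank3_c, blank4_c, blank5_c, blank6_c in the frame of hopper below -0.03 m), for 0.2 s.
At the end, for the whole second after the job is handed in: Gate shut within 4 mm. Every blank on the shelf, centre within 10 mm of a place of the row, long axis within 0.14 rad of the shelf's x, centre within 35.5 mm of a neighbour's (gap about 3 mm); the first four places from the bookend all taken (value of joint gate below 0.004 m and distance between any of blank1_c, blank2_c, blank3_c, blank4_c, blank5_c, blank6_c and slot0 below 0.01 m and distance between any of blank1_c, blank2_c, blank3_c, blank4_c, blank5_c, blank6_c and slot1 below 0.01 m and distance between any of blank1_c, blank2_c, blank3_c, blank4_c, blank5_c, blank6_c and slot2 below 0.01 m and distance between any of blank1_c, blank2_c, blank3_c, blank4_c, blank5_c, blank6_c and slot3 below 0.01 m and (distance between blank1_c and slot0 below 0.01 m or distance between blank1_c and slot1 below 0.01 m or distance between blank1_c and slot2 below 0.01 m or distance between blank1_c and slot3 below 0.01 m or distance between blank1_c and slot4 below 0.01 m or distance between blank1_c and slot5 below 0.01 m) and (distance between blank1_c and blank2_c below 0.0355 m or distance between blank1_c and blank3_c below 0.0355 m or distance between blank1_c and blank4_c below 0.0355 m or distance between blank1_c and blank5_c below 0.0355 m or distance between blank1_c and blank6_c below 0.0355 m) and angle between the x axis of each of blank1_c, blank2_c, blank3_c, blank4_c, blank5_c, blank6_c and the x axis of shelf, either way round below 0.14 rad and (distance between blank2_c and slot0 below 0.01 m or distance between blank2_c and slot1 below 0.01 m or distance between blank2_c and slot2 below 0.01 m or distance between blank2_c and slot3 below 0.01 m or distance between blank2_c and slot4 below 0.01 m or distance between blank2_c and slot5 below 0.01 m) and (distance between blank2_c and blank1_c below 0.0355 m or distance between blank2_c and blank3_c below 0.0355 m or distance between blank2_c and blank4_c below 0.0355 m or distance between blank2_c and blank5_c below 0.0355 m or distance between blank2_c and blank6_c below 0.0355 m) and (distance between blank3_c and slot0 below 0.01 m or distance between blank3_c and slot1 below 0.01 m or distance between blank3_c and slot2 below 0.01 m or distance between blank3_c and slot3 below 0.01 m or distance between blank3_c and slot4 below 0.01 m or distance between blank3_c and slot5 below 0.01 m) and (distance between blank3_c and blank1_c below 0.0355 m or distance between blank3_c and blank2_c below 0.0355 m or distance between blank3_c and blank4_c below 0.0355 m or distance between blank3_c and blank5_c below 0.0355 m or distance between blank3_c and blank6_c below 0.0355 m) and (distance between blank4_c and slot0 below 0.01 m or distance between blank4_c and slot1 below 0.01 m or distance between blank4_c and slot2 below 0.01 m or distance between blank4_c and slot3 below 0.01 m or distance between blank4_c and slot4 below 0.01 m or distance between blank4_c and slot5 below 0.01 m) and (distance between blank4_c and blank1_c below 0.0355 m or distance between blank4_c and blank2_c below 0.0355 m or distance between blank4_c and blank3_c below 0.0355 m or distance between blank4_c and blank5_c below 0.0355 m or distance between blank4_c and blank6_c below 0.0355 m) and (distance between blank5_c and slot0 below 0.01 m or distance between blank5_c and slot1 below 0.01 m or distance between blank5_c and slot2 below 0.01 m or distance between blank5_c and slot3 below 0.01 m or distance between blank5_c and slot4 below 0.01 m or distance between blank5_c and slot5 below 0.01 m) and (distance between blank5_c and blank1_c below 0.0355 m or distance between blank5_c and blank2_c below 0.0355 m or distance between blank5_c and blank3_c below 0.0355 m or distance between blank5_c and blank4_c below 0.0355 m or distance between blank5_c and blank6_c below 0.0355 m) and (distance between blank6_c and slot0 below 0.01 m or distance between blank6_c and slot1 below 0.01 m or distance between blank6_c and slot2 below 0.01 m or distance between blank6_c and slot3 below 0.01 m or distance between blank6_c and slot4 below 0.01 m or distance between blank6_c and slot5 below 0.01 m) and (distance between blank6_c and blank1_c below 0.0355 m or distance between blank6_c and blank2_c below 0.0355 m or distance between blank6_c and blank3_c below 0.0355 m or distance between blank6_c and blank4_c below 0.0355 m or distance between blank6_c and blank5_c below 0.0355 m)); the robot touches nothing.
It fails at once if the ink bottle is moved by more than 30 mm (distance of inkbottle from where it was at the start of the episode above 0.03 m).
It fails at once if the brush pot is moved by more than 30 mm (distance of brushpot from where it was at the start of the episode above 0.03 m).
It fails at once if the ink stone is moved by more than 30 mm (distance of inkstone from where it was at the start of the episode above 0.03 m).
Of blank1, blank2, blank3, blank4, blank5, blank6 only 4 to 6 are there at a start; the rules pass over those that are not, and their reading is None.
At some moment in a run one of blank1, blank2, blank3, blank4, blank5, blank6 may be knocked a few centimetres aside while the robot is not near it.
Once in a run the grip may slacken for a moment while it holds something.
It also fails if it takes over 210 s, if anything falls off the work surface, if the arm or the gripper's body presses on something with over 40 N, if the wrist force passes 120 N, or if a joint passes its speed limit or range.

## Working session

There is one attempt and no reset: what is moved stays moved. The work goes in short steps, Python scripts to look and compute and a shell command to move; the robot and the scene stay as the last step left them, time stands still between calls to the robot, and variables do not carry over. Pictures are saved under pics/ and viewed, and the job is handed in when it is done.

```bash
ls; mkdir -p pics
python3 - <<'E'
from cell import arm,get_image,camera_model
import cv2
print(arm.observe())
for n in("scene","top"):
    print(n,camera_model(n)); cv2.imwrite(f"pics/{n}0.png",get_image(n)[:,:,::-1])
E
```

```text
pics
{'clock': 0.0, 'joints': array([ 1.20338764,  0.43520337,  0.02495264,  1.5740789 , -0.01160051,
        1.1339847 , -0.07511404]), 'dq': array([ 0.001909  ,  0.00109577, -0.00194852,  0.00058442,  0.00045832,
       -0.00010654, -0.00057533]), 'joint_efforts': array([ 1.40006705e-04, -6.67860246e+01,  9.85029973e-01, -3.14464653e+01,
       -6.05534739e-02,  4.29099309e-02,  1.38297610e-04]), 'position': array([ 0.1634983 , -0.60300103,  0.40396374]), 'ee_rot': array([-3.11262855e+00, -4.14447221e-01,  5.18132498e-04]), 'force': array([ 0.26941299,  0.18367123, -1.03817061]), 'ft_torque': array([-0.01817074,  0.00505201, -0.00489436]), 'width': 1.0039895247972672}
scene {'fx': 455.7287719443869, 'fy': 455.7287719443869, 'cx': 285.7149480741529, 'cy': 215.15869662300233, 'k1': -0.1016051546148169, 'position': array([ 1.10359397, -0.81082342,  0.86532117]), 'orientation': array([-2.15224535, -0.609233  ,  0.26998111])}
top {'fx': 469.8392324843556, 'fy': 469.8392324843556, 'cx': 275.5499784201689, 'cy': 209.11938029397766, 'k1': 0.040113938599289516, 'position': array([0.52586974, 0.01812495, 1.29863591]), 'orientation': array([-2.1903809 ,  2.18825516, -0.07049875])}
```

View pics/scene0.png

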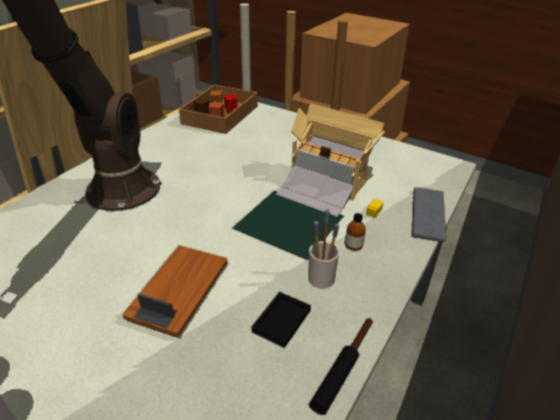

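View pics/top0.png

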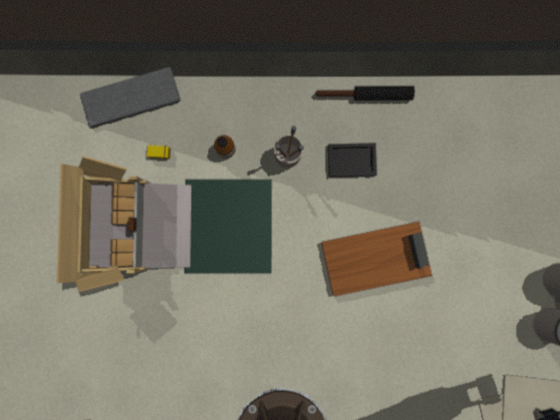

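The scene view shows the hopper at (335,150), the mat at (290,222) and the shelf at (178,288). In the top view the mat is at (228,226), the dark gate handle at about (131,224), the shelf at (377,258), the bookend at (419,250), and at least 4 blanks are in the bin. Next I measure the mat and shelf corners.

```bash
cat > h.py <<'E'
from cell import arm,get_image,camera_model
import numpy as np, cv2
from scipy.spatial.transform import Rotation as R
def K(c): return np.array([[c['fx'],0,c['cx']],[0,c['fy'],c['cy']],[0,0,1]]), np.array([c['k1'],0,0,0,0.])
def ray(n,px):
    c=camera_model(n);k,d=K(c)
    u=cv2.undistortPoints(np.array(px,float).reshape(-1,1,2),k,d).reshape(-1,2)
    v=np.c_[u,np.ones(len(u))]@R.from_rotvec(c['orientation']).as_matrix().T
    return np.array(c['position']),v
def plane(n,px,z):
    o,v=ray(n,px); return o+v*((z-o[2])/v[:,2])[:,None]
def proj(n,P):
    c=camera_model(n);k,d=K(c);r=R.from_rotvec(c['orientation']).inv()
    return cv2.projectPoints(np.array(P,float).reshape(-1,3),r.as_rotvec(),-r.apply(c['position']),k,d)[0].reshape(-1,2)
def tri(p1,p2):
    o1,v1=ray("top",[p1]);o2,v2=ray("scene",[p2]);v1=v1[0];v2=v2[0]
    s=np.linalg.lstsq(np.c_[v1,-v2],o2-o1,rcond=None)[0]
    a=o1+s[0]*v1;b=o2+s[1]*v2; return (a+b)/2,np.linalg.norm(a-b)
def save(n,f,crop=None,s=1):
    im=get_image(n)[:,:,::-1]
    if crop: x0,y0,x1,y1=crop; im=im[y0:y1,x0:x1]
    cv2.imwrite(f"pics/{f}.png",cv2.resize(im,None,fx=s,fy=s,interpolation=cv2.INTER_CUBIC)); 
def rect(mask):
    cs=cv2.findContours(mask,cv2.RETR_EXTERNAL,cv2.CHAIN_APPROX_NONE)[0]
    return max(cs,key=cv2.contourArea)
E
python3 - <<'E'
from h import *
im=get_image("top")[:,:,::-1]; hsv=cv2.cvtColor(im,cv2.COLOR_BGR2HSV)
m=cv2.inRange(hsv,(65,60,20),(100,255,90)); c=rect(m)
print("mat px",cv2.contourArea(c),cv2.minAreaRect(c))
P=plane("top",c.reshape(-1,2),.003)[:,:2].astype(np.float32); r=cv2.minAreaRect(P); print("mat",r,cv2.boxPoints(r))
m=cv2.inRange(hsv,(3,120,60),(16,255,255)); m[:215]=0;m[:,:310]=0;c=rect(cv2.morphologyEx(m,cv2.MORPH_OPEN,np.ones((3,3))))
P=plane("top",c.reshape(-1,2),.03)[:,:2].astype(np.float32); r=cv2.minAreaRect(cv2.convexHull(P)); print("shelf",r,cv2.boxPoints(r))
for n,cr,s in (("top",(50,150,280,300),3),("top",(310,210,440,300),5),("scene",(225,90,400,260),4)):
    save(n,f"c{n}{cr[0]}",cr,s)
E
```

```text
mat px 6943.5 ((227.49996948242188, 225.49996948242188), (84.99998474121094, 90.99998474121094), -0.0)
mat ((0.5639577507972717, 0.1488884687423706), (0.2507675886154175, 0.23257458209991455), 0.09866706281900406) [[0.43837386 0.26495966]
 [0.4387744  0.03238543]
 [0.68954164 0.03281727]
 [0.6891411  0.2653915 ]]
shelf ((0.4744943082332611, -0.2519373893737793), (0.1461559385061264, 0.2677641808986664), 11.87685775756836) [[ 0.37542665 -0.13596152]
 [ 0.4305349  -0.39799345]
 [ 0.57356197 -0.36791325]
 [ 0.5184537  -0.10588133]]
```

```bash
python3 -c "
from h import *
o=arm.observe();r=R.from_rotvec(o['ee_rot']);print(r.as_matrix().round(3))"
```

```text
[[ 0.965  0.262 -0.   ]
 [ 0.262 -0.965  0.   ]
 [-0.    -0.    -1.   ]]
```

View pics/ctop50.png

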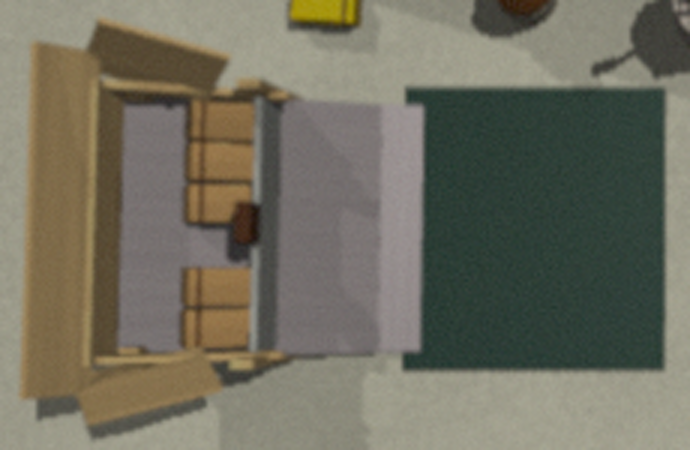

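View pics/ctop310.png

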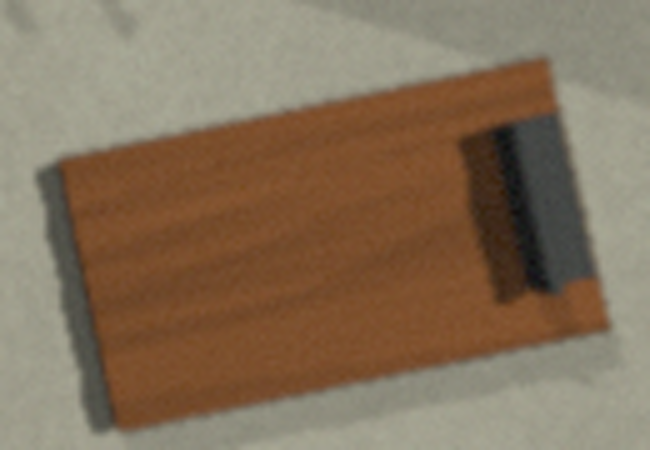

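View pics/cscene225.png

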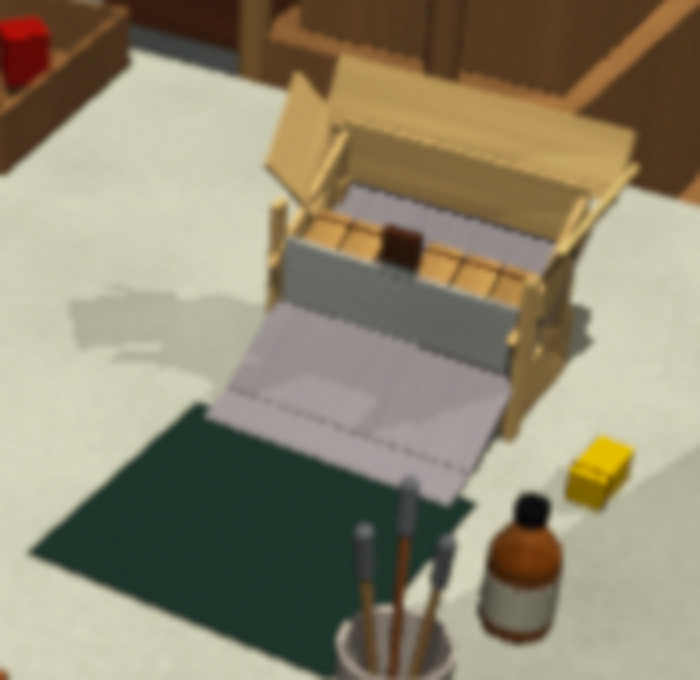

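Five blanks are in the bin: three on one side of the handle and two on the other, with bare floor showing between them. I check the hopper pose and the slots by projecting them into both views.

```bash
cat >> h.py <<'E'
H=np.array([.564,.371]); SC=np.array([.4745,-.252]); SA=np.deg2rad(11.9)
sx=np.array([np.cos(SA),np.sin(SA)]); sy=np.array([-np.sin(SA),np.cos(SA)])
def shelf(x,y,z): return np.r_[SC+sx*x+sy*y,z]
E
python3 - <<'E'
from h import *
for n in("top","scene"):
    im=get_image(n)[:,:,::-1].copy()
    im=cv2.resize(im,None,fx=1,fy=1)
    g=np.r_[H,.158]
    P=[g+[dx,dy,0] for dx,dy in((-.017,-.007),(.017,-.007),(.017,.007),(-.017,.007))]
    Q=[np.r_[H+[s*.114,0],.15] for s in(1,-1)]
    S=[shelf(-.045,-.095,.075),shelf(.045,-.095,.075),shelf(-.075,-.135,.03),shelf(.075,-.135,.03),shelf(.075,.135,.03),shelf(-.075,.135,.03)]
    print(n,proj(n,P).round(1).tolist(),proj(n,Q).round(1).tolist(),proj(n,S).round(1).tolist())
    big=cv2.resize(im,None,fx=4,fy=4,interpolation=cv2.INTER_CUBIC)
    for p in proj(n,P+Q+S): cv2.circle(big,tuple(int(v) for v in (p*4+2)),3,(255,0,255),-1)
    a,b=((110,150),(310,210)) if n=="top" else ((270,90),(110,230))
    cv2.imwrite(f"pics/p{n}a.png",big[a[1]*4:a[1]*4+600,a[0]*4:a[0]*4+600][:,:560]);cv2.imwrite(f"pics/p{n}b.png",big[b[1]*4:b[1]*4+440,b[0]*4:b[0]*4+560])
t=cv2.hconcat([cv2.resize(cv2.imread(f"pics/p{n}a.png"),(400,400)) for n in("top","scene")])
b=cv2.hconcat([cv2.resize(cv2.imread(f"pics/p{n}b.png"),(400,200 if 0 else 200)) for n in("top","scene")])
cv2.imwrite("pics/pj.png",cv2.vconcat([t,b]))
E
```

```text
top [[132.1, 230.3], [132.4, 216.3], [126.6, 216.3], [126.2, 230.3]] [[131.3, 176.9], [129.3, 270.5]] [[419.6, 268.8], [411.7, 234.6], [431.7, 275.8], [418.9, 220.8], [320.8, 241.3], [332.7, 296.5]]
scene [[320.1, 146.2], [329.6, 149.0], [331.5, 147.3], [322.1, 144.4]] [[358.2, 158.8], [295.0, 139.6]] [[139.0, 291.9], [172.5, 302.3], [122.3, 313.2], [177.9, 331.6], [227.6, 256.3], [178.7, 243.3]]
```

View pics/pj.png

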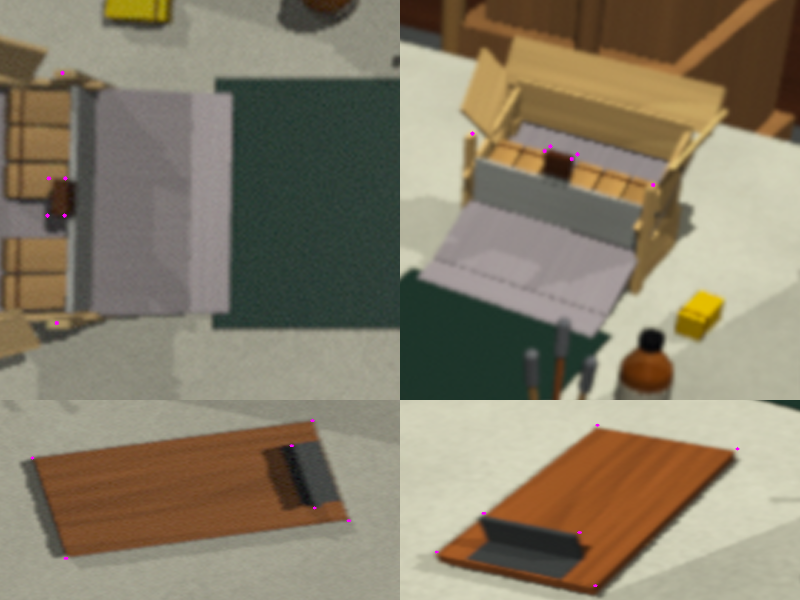

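The shelf fits in both views. The handle prediction is a few mm off, so I triangulate the handle's top.

Run:
```python
from h import *
for n,cr in(("top",(115,205,150,245)),("scene",(305,135,345,170))):
    im=get_image(n)[:,:,::-1]; x0,y0,x1,y1=cr; c=im[y0:y1,x0:x1].astype(int)
    b,g,r=c[...,0],c[...,1],c[...,2]
    m=((c.sum(2)<190)&(r>b+8)).astype(np.uint8)*255
    k=rect(m); print(n,cv2.contourArea(k),cv2.boundingRect(k),[x0,y0],(cv2.minAreaRect(k)))
    a=cv2.resize(c.astype(np.uint8),None,fx=12,fy=12,interpolation=cv2.INTER_NEAREST)
    cv2.imwrite(f"pics/hd{n}.png",a)
```

```text
top 98.0 (0, 13, 22, 14) [115, 205] ((10.5, 19.5), (13.0, 21.0), 90.0)
scene 68.0 (15, 12, 10, 11) [305, 135] ((20.050003051757812, 16.849998474121094), (10.119288444519043, 8.538147926330566), 18.43494987487793)
```

View pics/hdtop.png

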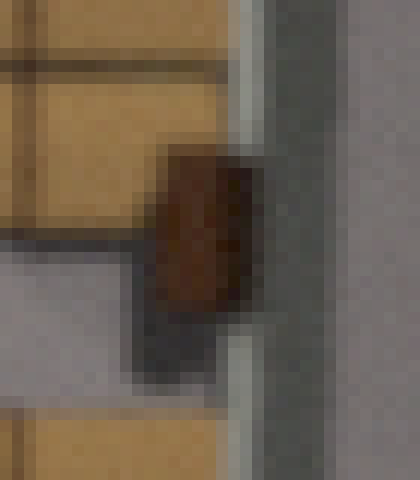

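View pics/hdscene.png

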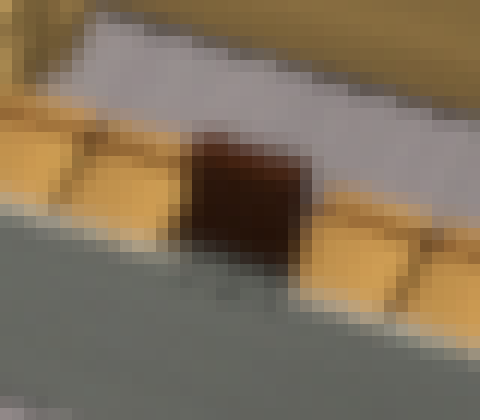

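Run:
```python
from h import *
print(tri((130.4,223.7),(325.4,147.0)), plane("top",[(130.4,223.7)],.158))
o=arm.observe();r=R.from_rotvec(o['ee_rot'])
t=np.array([.5635,.3685,.404]);print((r.inv().apply(t-o['position'])*1000).round(1))
```

```text
(array([0.56331795, 0.36867005, 0.15772886]), np.float64(0.0007099733211412924)) [[0.56300565 0.36839083 0.158     ]]
[ 6.403e+02 -8.332e+02  7.000e-01]
```

```bash
python3 -m pendant '[[[320,-416,0,0,0,0.13,0.3],[640,-833,0,0,0,0.265,0.3],[640,-833,0,0,0,0.265,0.3],[640,-833,0,0,0,0.265,0.3],[640,-833,0,0,0,0.265,0.3],[640,-833,0,0,0,0.265,0.3],[640,-833,0,0,0,0.265,0.3],[640,-833,0,0,0,0.265,0.3],[640,-833,0,0,0,0.265,0.3],[640,-833,0,0,0,0.265,0.3],[640,-833,0,0,0,0.265,0.3],[640,-833,0,0,0,0.265,0.3],[640,-833,0,0,0,0.265,0.3],[640,-833,0,0,0,0.265,0.3],[640,-833,0,0,0,0.265,0.3],[640,-833,0,0,0,0.265,0.3],[640,-833,0,0,0,0.265,0.3],[640,-833,0,0,0,0.265,0.3],[640,-833,0,0,0,0.265,0.3],[640,-833,0,0,0,0.265,0.3]]]'
python3 - <<'E'
from h import *
o=arm.observe();print(R.from_rotvec(o['ee_rot']).as_matrix().round(3),o['position'],o['joints'].round(2)); save("top","t1"); save("scene","s1")
E
```

```text
clock: 3.0
position: [0.5635, 0.3668, 0.4049]
ee_rot: [3.141, -0.003, 0.001]
force: [0.4, -0.0, -0.3]
width: 0.35
[[ 1.    -0.002  0.001]
 [-0.002 -1.    -0.001]
 [ 0.001  0.001 -1.   ]] [0.56354325 0.36680579 0.40493949] [-0.34  0.57 -0.52  1.41  0.29  1.24 -2.46]
```

View pics/s1.png

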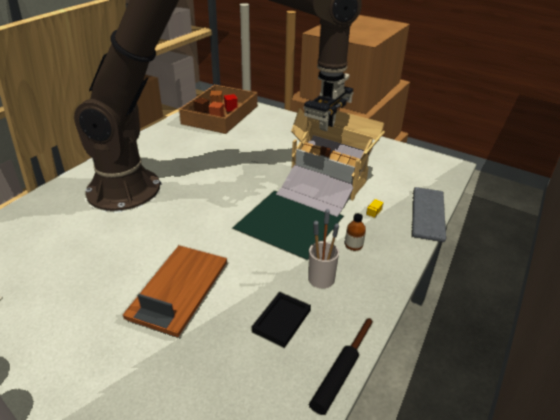

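The gripper hangs over the handle. I descend, grip and lift.

```bash
python3 -m pendant '[[[0,-1.5,50,0,0,0,0.3],[0,-1.5,97,0,0,0,0.3],[0,-1.5,97,0,0,0,0.3],[0,-1.5,97,0,0,0,0.3]]]'; python3 -m pendant '[[[0,0,0,0,0,0,1],[0,0,0,0,0,0,1],[0,0,0,0,0,0,1],[0,0,0,0,0,0,1],[0,0,0,0,0,0,1]]]' 40
```

```text
clock: 3.6
position: [0.5638, 0.3698, 0.3098]
ee_rot: [-3.14, 0.001, -0.003]
force: [0.0, 0.2, 1.0]
width: 0.351
clock: 4.22
position: [0.5638, 0.3688, 0.3092]
ee_rot: [3.14, -0.002, 0.003]
force: [-1.9, -5.5, 8.5]
width: 0.148
```

```bash
python3 -m pendant '[[[0,0,-20,0,0,0,1],[0,0,-40,0,0,0,1],[0,0,-58,0,0,0,1],[0,0,-58,0,0,0,1],[0,0,-58,0,0,0,1],[0,0,-58,0,0,0,1],[0,0,-58,0,0,0,1],[0,0,-58,0,0,0,1]]]'; python3 -c "
from h import *
save('top','t2');save('scene','s2',(200,80,420,280),3)"
```

```text
clock: 5.22
position: [0.5638, 0.3688, 0.3677]
ee_rot: [3.14, -0.002, 0.003]
force: [1.8, -5.4, 2.7]
width: 0.149
```

View pics/t2.png

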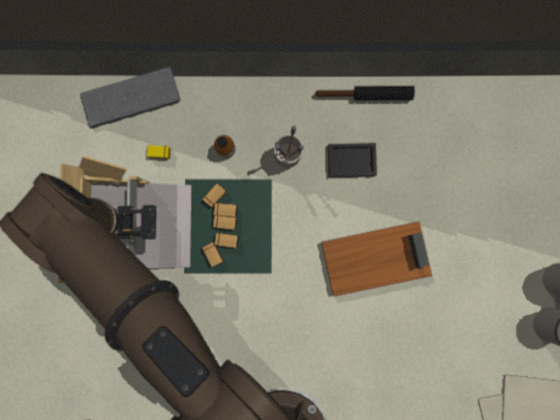

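View pics/s2.png

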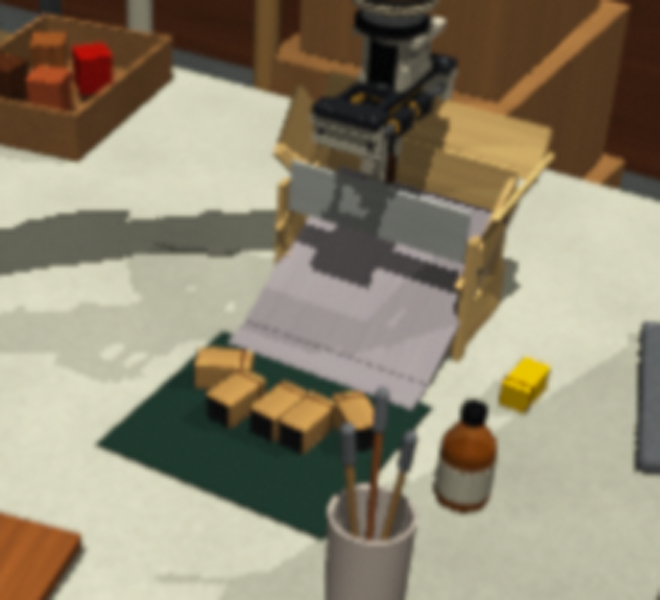

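All 5 blanks are on the mat, at top-view px around (213,195) to (226,240). Now I shut the gate.

```bash
python3 -m pendant '[[[0,0,20,0,0,0,1],[0,0,40,0,0,0,1],[0,0,57,0,0,0,1],[0,0,60,0,0,0,1],[0,0,60,0,0,0,1],[0,0,60,0,0,0,1],[0,0,60,0,0,0,1]]]'; python3 -m pendant '[[[0,0,0,0,0,0,0.3],[0,0,0,0,0,0,0.3],[0,0,0,0,0,0,0.3]]]'
```

```text
clock: 6.2
position: [0.5635, 0.3689, 0.3066]
ee_rot: [3.14, -0.002, -0.0]
force: [1.0, -5.8, -3.8]
width: 0.146
clock: 6.58
position: [0.5631, 0.3704, 0.3064]
ee_rot: [-3.141, -0.001, -0.001]
force: [0.3, 0.3, 0.0]
width: 0.348
```

```bash
python3 -m pendant '[[[0,0,-60,0,0,0,-0.3],[0,0,-115,0,0,0,-0.3],[-80,500,-115,0,0,0,-0.3],[-80,500,-115,0,0,0,-0.3],[-80,500,-115,0,0,0,-0.3],[-80,500,-115,0,0,0,-0.3],[-80,500,-115,0,0,0,-0.3],[-80,500,-115,0,0,0,-0.3],[-80,500,-115,0,0,0,-0.3],[-80,500,-115,0,0,0,-0.3],[-80,500,-115,0,0,0,-0.3],[-80,500,-115,0,0,0,-0.3]]]'; python3 -c "
from h import *
print(arm.observe()['joints'].round(2))
save('top','t3',(110,150,290,285),4);save('scene','s3',(220,80,420,260),3)"
```

```text
clock: 8.07
position: [0.4832, -0.1301, 0.421]
ee_rot: [-3.141, 0.002, -0.001]
force: [-0.4, 0.9, 0.1]
width: 0.649
[ 0.51  0.26 -0.44  1.82  0.12  1.09 -1.54]
```

View pics/t3.png

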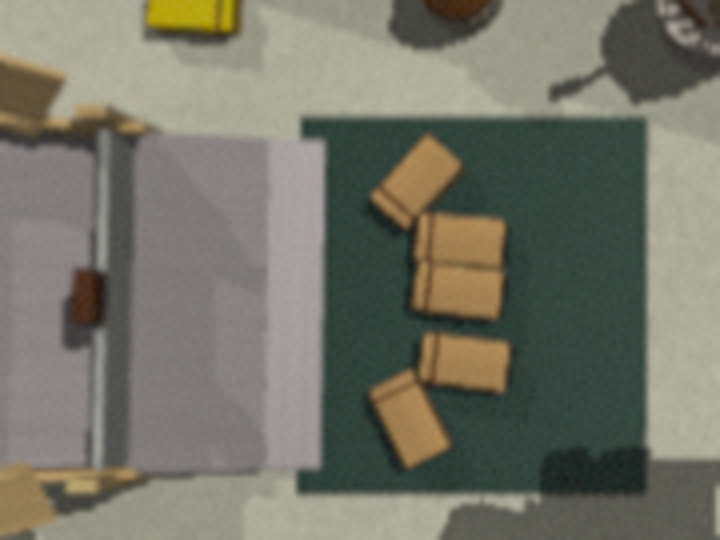

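View pics/s3.png

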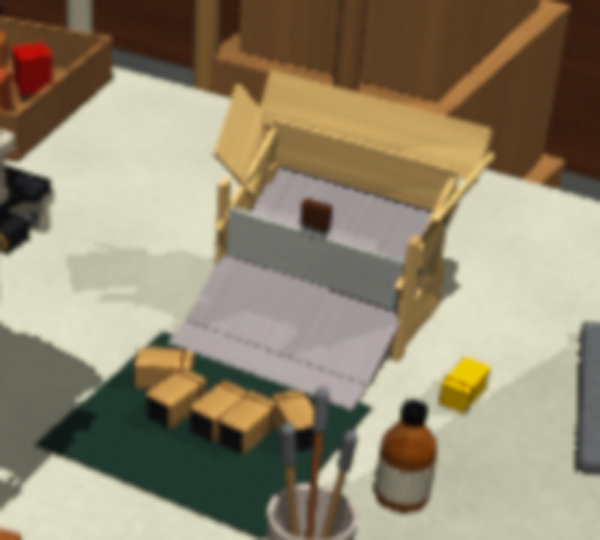

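The bin is empty, the gate is shut (handle back at scene px (325.7,147.6)), and 5 blanks lie flat on the mat. I'll grip them by their ends so that neighbours don't get in the way. First I measure their poses.

```bash
cat > seg.py <<'E'
from h import *
def blanks(box,z,tag,er=5,rad=None):
    """tan top faces inside pixel box, 4x upscaled; returns centre/yaw/size on plane z"""
    x0,y0,x1,y1=box; S=4
    im=get_image("top")[:,:,::-1][y0:y1,x0:x1]
    big=cv2.resize(im,None,fx=S,fy=S,interpolation=cv2.INTER_CUBIC)
    hsv=cv2.cvtColor(big,cv2.COLOR_BGR2HSV)
    m=cv2.inRange(hsv,(8,80,95),(25,255,255))
    m=cv2.morphologyEx(m,cv2.MORPH_OPEN,np.ones((5,5)))
    if er: m2=cv2.erode(m,np.ones((er,er)))
    else: m2=m
    out=[]
    for c in cv2.findContours(m2,cv2.RETR_EXTERNAL,cv2.CHAIN_APPROX_NONE)[0]:
        if cv2.contourArea(c)<400: continue
        px=c.reshape(-1,2)/S+[x0,y0]-.5+.5/S
        P=(plane("top",px,z)[:,:2]*1000).astype(np.float32)
        (cx,cy),(w,h),a=cv2.minAreaRect(P)
        if w<h: w,h,a=h,w,a+90
        out.append((cx,cy,w,h,(a+90)%180-90)); print(np.round(out[-1],1))
        cv2.drawContours(big,[c],-1,(255,0,255),1)
    cv2.imwrite(f"pics/{tag}.png",cv2.resize(big,None,fx=min(1,800/big.shape[1]),fy=min(1,800/big.shape[1])))
E
python3 -c "
from seg import *
blanks((185,178,275,275),.035,'g1')"
```

```text
[485.8 187.3  56.3  30.3  27.1]
[523.8 151.2  56.6  31.2  82.7]
[610.7 163.6 129.   73.4  22.1]
```

View pics/g1.png

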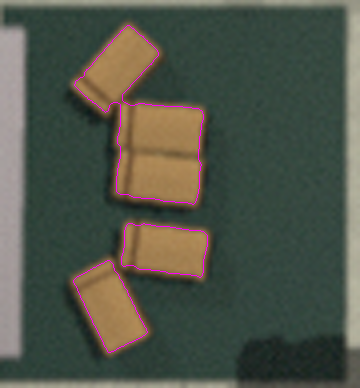

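```bash
python3 -c "
from seg import *
blanks((185,178,275,275),.035,'g2',13)"
```

```text
[485.8 187.3  49.1  23.2  27.2]
[523.9 151.1  50.7  25.3  82.4]
[588.4 155.1  59.4  50.9  -3.2]
[644.6 183.2  48.4  25.2 -39.8]
```

View pics/g2.png

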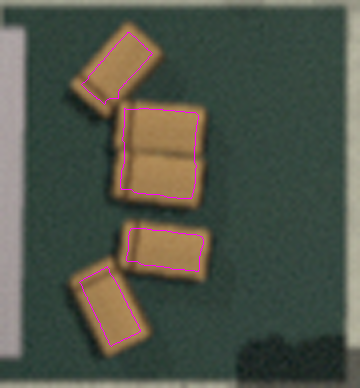

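Run:
```python
from h import *
save("top","b1",(190,120,320,190),6); save("scene","b2",(290,195,380,295),6)
```

```text
(no output)
```

View pics/b1.png

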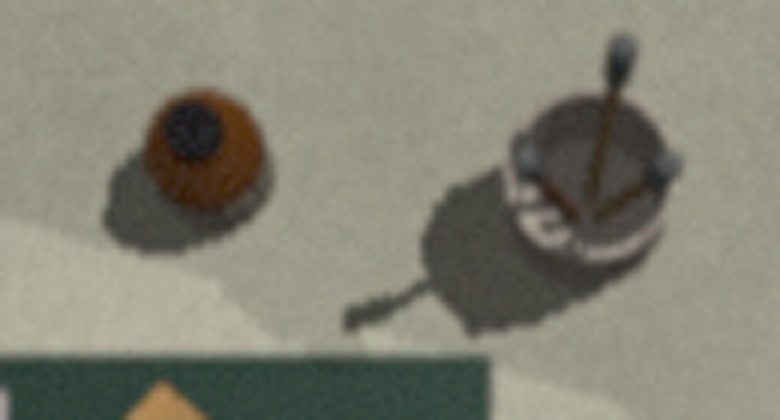

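View pics/b2.png

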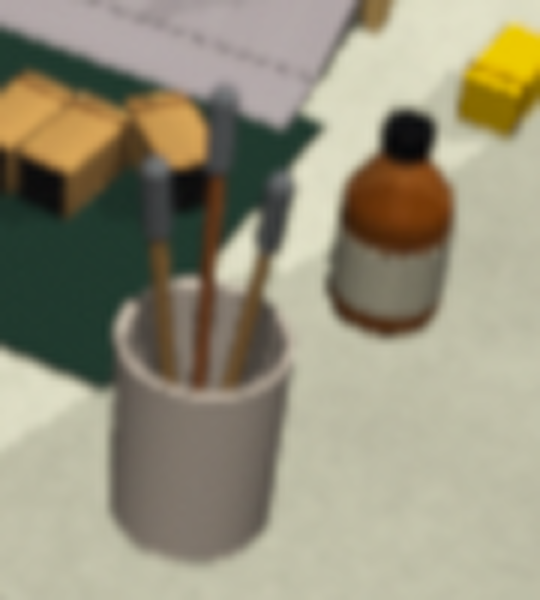

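Run:
```python
from h import *
print(plane("top",[(222.2,141.3)],.11),plane("top",[(288.5,149.5)],.1))
o=arm.observe();r=R.from_rotvec(o['ee_rot']);t=[.6446,.1832,.30];print((r.inv().apply(np.array(t)-o['position'])*1000).round(1))
```

```text
[[0.7752381  0.15388001 0.11      ]] [[ 0.75628209 -0.01580327  0.1       ]]
[ 161.8 -311.8  120.9]
```

Bottle at (0.775, 0.154) and pot at (0.756, -0.016). For blank A I shift the grip 4 mm and turn it 3° to clear the bottle, then hover above it.

```bash
python3 -m pendant '[[[159,-309,60,0,0,-0.82,-0.7],[159,-309,60,0,0,-0.82,-0.7],[159,-309,60,0,0,-0.82,-0.7],[159,-309,60,0,0,-0.82,-0.7],[159,-309,60,0,0,-0.82,-0.7],[159,-309,60,0,0,-0.82,-0.7],[159,-309,121,0,0,-0.82,-0.7],[159,-309,121,0,0,-0.82,-0.7],[159,-309,121,0,0,-0.82,-0.7]]]'
python3 - <<'E'
from h import *
o=arm.observe();M=R.from_rotvec(o['ee_rot']).as_matrix();print(np.degrees(np.arctan2(M[1,1],M[0,1])),o['joints'].round(2)); save("scene","s4",(200,60,420,260),3)
E
```

```text
clock: 9.5
position: [0.6426, 0.1787, 0.3013]
ee_rot: [2.882, 1.251, 0.001]
force: [0.4, 0.0, 0.9]
width: 0.854
-43.04841577210653 [ 0.01  0.67 -0.59  1.54  0.41  1.06 -1.43]
```

View pics/s4.png

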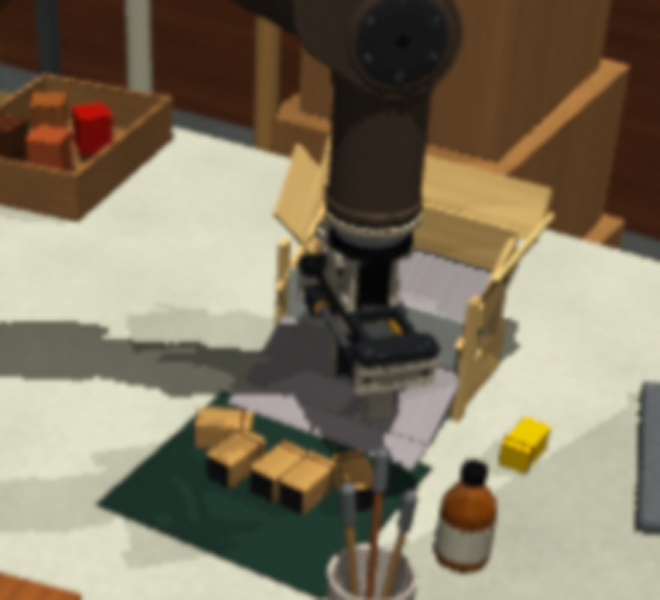

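```bash
python3 -m pendant '[[[0,0,60,0,0,0,-0.7],[0,0,100,0,0,0,-0.7],[0,0,115,0,0,0,-0.7],[0,0,115,0,0,0,-0.7],[0,0,115,0,0,0,-0.7],[0,0,115,0,0,0,1],[0,0,115,0,0,0,1],[0,0,115,0,0,0,1],[0,0,115,0,0,0,1],[0,0,115,0,0,0,1]]]' 30
```

```text
clock: 10.8
position: [0.6425, 0.1788, 0.1854]
ee_rot: [2.881, 1.252, 0.001]
force: [-0.8, -1.6, 6.2]
width: 0.63
```

Gripped at 58 mm. I write a helper to compute shifts, then lift.

```bash
cat >> h.py <<'E'
def go(x,y,z,phi):
    o=arm.observe();r=R.from_rotvec(o['ee_rot']);M=r.as_matrix()
    p=np.degrees(np.arctan2(M[1,1],M[0,1])); d=(phi-p+180)%360-180
    print("at",o['position'].round(4),"phi",round(p,1),"shift mm",(r.inv().apply(np.array([x,y,z])-o['position'])*1000).round(1),"rz",round(-np.radians(d),3))
def goslot(k,off,z,gap=0.): 
    t=shelf(0,-.0787+.0326*k+gap-off,z); print("tcp target",t.round(4)); go(*t,11.9)
E
python3 -m pendant '[[[0,0,-60,0,0,0,1],[0,0,-120,0,0,0,1],[0,0,-180,0,0,0,1],[0,0,-215,0,0,0,1],[0,0,-215,0,0,0,1]]]'
python3 -c "
from h import *
goslot(0,.0046,.30,.0012)"
```

```text
clock: 11.42
position: [0.6426, 0.1793, 0.4032]
ee_rot: [2.881, 1.252, 0.009]
force: [0.6, -1.3, -1.0]
width: 0.627
tcp target [ 0.4914 -0.3323  0.3   ]
at [0.6426 0.1793 0.4032] phi -43.0 shift mm [-477.7  238.4  101.4] rz -0.959
```

```bash
python3 -m pendant '[[[-478,238,0,0,0,-0.96,1],[-478,238,0,0,0,-0.96,1],[-478,238,0,0,0,-0.96,1],[-478,238,0,0,0,-0.96,1],[-478,238,0,0,0,-0.96,1],[-478,238,0,0,0,-0.96,1],[-478,238,0,0,0,-0.96,1],[-478,238,0,0,0,-0.96,1],[-478,238,0,0,0,-0.96,1],[-478,238,50,0,0,-0.96,1],[-478,238,101,0,0,-0.96,1],[-478,238,101,0,0,-0.96,1],[-478,238,101,0,0,-0.96,1],[-478,238,101,0,0,-0.96,1]]]'
python3 -c "
from h import *
goslot(0,.0046,.2135,.0012);save('scene','s5',(80,180,300,360),3);save('top','t5',(300,180,460,310),4)"
```

```text
clock: 13.18
position: [0.4909, -0.3331, 0.3008]
ee_rot: [1.975, 2.439, 0.001]
force: [-0.2, -0.3, -0.3]
width: 0.634
tcp target [ 0.4914 -0.3323  0.2135]
at [ 0.4909 -0.3331  0.3008] phi 12.0 shift mm [ 0.8  0.5 87.3] rz 0.001
```

View pics/s5.png

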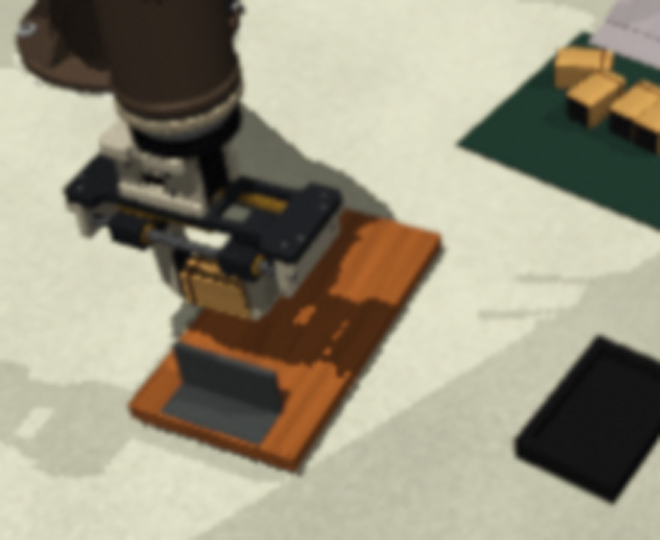

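View pics/t5.png

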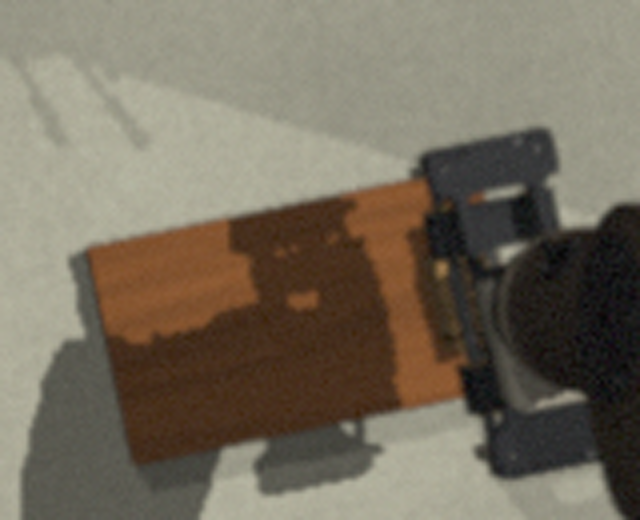

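The blank hangs level over the bookend end of the shelf. I lower it with a small extra clearance.

```bash
python3 -m pendant '[[[1.5,0.5,50,0,0,0,1],[1.5,0.5,80,0,0,0,1],[1.5,0.5,86,0,0,0,1],[1.5,0.5,87,0,0,0,1],[1.5,0.5,87,0,0,0,1],[1.5,0.5,87,0,0,0,1]]]'
```

```text
clock: 14.02
position: [0.4906, -0.3318, 0.2127]
ee_rot: [1.977, 2.44, 0.0]
force: [-0.4, -0.9, -0.1]
width: 0.629
```

```bash
python3 -m pendant '[[[0,0,1.5,0,0,0,1],[0,0,1.5,0,0,0,1],[0,0,1.5,0,0,0,-0.6],[0,0,1.5,0,0,0,-0.6],[0,0,1.5,0,0,0,-0.6],[0,0,1.5,0,0,0,-0.6],[0,0,-40,0,0,0,-0.6],[0,0,-100,0,0,0,-0.6],[0,0,-188,0,0,0,-0.6],[0,0,-188,0,0,0,-0.6]]]'
python3 -c "
from h import *
go(.6044,.1542,.40,86.8)"
```

```text
clock: 15.28
position: [0.4909, -0.3312, 0.4037]
ee_rot: [1.974, 2.437, 0.001]
force: [-0.6, -0.3, -0.3]
width: 0.8
at [ 0.4909 -0.3312  0.4037] phi 12.0 shift mm [451.3 211.8   3.1] rz -1.306
```

```bash
python3 -m pendant '[[[262,74,0,0,0,-1.306,-0.6],[262,74,0,0,0,-1.306,-0.6],[262,74,0,0,0,-1.306,-0.6],[262,74,0,0,0,-1.306,-0.6],[262,74,0,0,0,-1.306,-0.6],[262,74,0,0,0,-1.306,-0.6],[262,74,0,0,0,-1.306,-0.6],[262,74,0,0,0,-1.306,-0.6]]]'
python3 -c "
from seg import *
save('top','t6'); blanks((185,178,275,275),.035,'g3',13)
blanks((310,205,450,305),.062,'g4',5)
go(.6044,.1542,.30,86.8)"
```

```text
clock: 16.27
position: [0.5082, -0.0599, 0.3995]
ee_rot: [-0.089, -3.14, -0.001]
force: [0.8, 0.2, -0.2]
width: 0.801
[485.9 187.3  49.1  23.5  26.7]
[523.8 151.1  50.7  25.2  82.7]
[586.6 153.2  57.7  51.4  -6.5]
[ 487.1 -297.8  153.8  142.4  -78. ]
at [ 0.5082 -0.06    0.3997] phi 86.6 shift mm [-83.2 219.6  99.7] rz -0.004
```

View pics/t6.png

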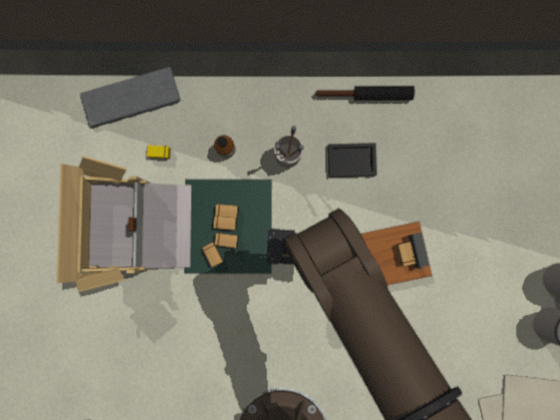

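View pics/g3.png

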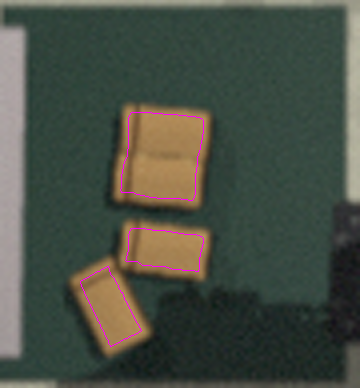

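View pics/g4.png

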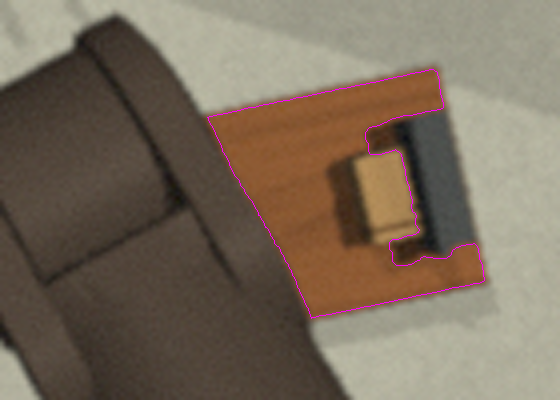

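Blank A sits by the bookend, around (406,254). Placing A nudged B slightly. I locate B and C individually and check A in shelf coordinates.

Run:
```python
from h import *
print(plane("top",[(226.4,210),(224.6,223)],.035))
p=plane("top",[(310+x/4-.4,205+y/4-.4) for x,y in((386,197),(355,157),(403,150),(418,236),(372,245))],.062)[:,:2]-SC
print((np.c_[p@sx,p@sy]*1000).round(1))
go(.6035,.151,.30,86.)
```

```text
[[0.60402674 0.14973746 0.035     ]
 [0.56900677 0.15430076 0.035     ]]
[[ -1.6 -73.1]
 [ 27.9 -59.2]
 [ 26.  -90.8]
 [-30.5 -87.7]
 [-30.1 -57.2]]
at [ 0.5082 -0.06    0.3997] phi 86.6 shift mm [-82.5 216.3  99.7] rz 0.01
```

```bash
python3 -m pendant '[[[-83,217,30,0,0,0.01,-0.75],[-83,217,60,0,0,0.01,-0.75],[-83,217,100,0,0,0.01,-0.75],[-83,217,100,0,0,0.01,-0.75],[-83,217,160,0,0,0.01,-0.75],[-83,217,200,0,0,0.01,-0.75],[-83,217,214,0,0,0.01,-0.75],[-83,217,214,0,0,0.01,-0.75],[-83,217,214,0,0,0.01,-0.75]]]'
python3 -c "
from h import *
go(.604,.150,.186,86);save('scene','s7',(220,100,380,240),4)"
```

```text
clock: 17.55
position: [0.604, 0.1523, 0.1878]
ee_rot: [0.105, 3.137, 0.002]
force: [0.2, -0.1, 0.8]
width: 0.879
at [0.604  0.1523 0.1878] phi 86.2 shift mm [-0.2 -2.3  1.8] rz 0.003
```

View pics/s7.png

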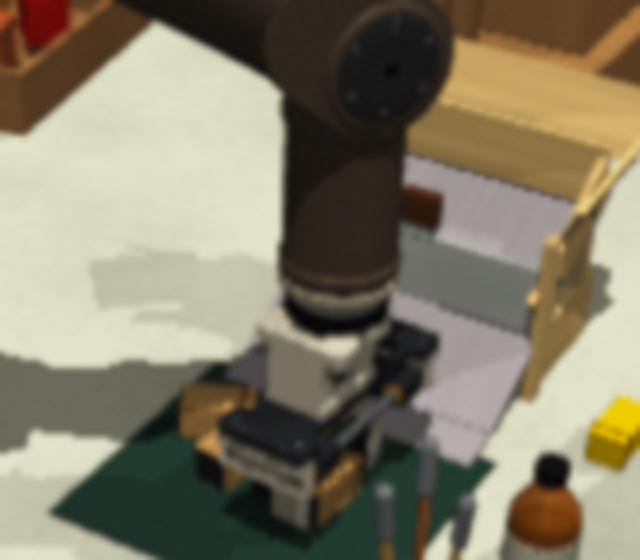

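Run:
```python
from h import *
q=proj("scene",[[.604,.112,.015],[.604,.103,.015],[.620,.121,.019],[.588,.121,.019],[.620,.121,.035],[.5725,.125,.035],[.62,.18,.035]]);print(((q-[220,100])*4).round(0))
```

```text
[[299. 514.]
 [292. 521.]
 [324. 511.]
 [286. 496.]
 [324. 494.]
 [272. 470.]
 [363. 453.]]
```

Projections match: the finger at (292,510) stands in the middle of B's end. I grip and lift.

```bash
python3 -m pendant '[[[0,-1.5,1.5,0,0,0,-0.75],[0,-1.5,1.5,0,0,0,1],[0,-1.5,1.5,0,0,0,1],[0,-1.5,1.5,0,0,0,1],[0,-1.5,1.5,0,0,0,1],[0,-1.5,1.5,0,0,0,1],[0,-1.5,-60,0,0,0,1],[0,-1.5,-120,0,0,0,1],[0,-1.5,-180,0,0,0,1],[0,-1.5,-215,0,0,0,1],[0,-1.5,-215,0,0,0,1]]]'
python3 -c "
from h import *
goslot(1,0,.40,.006)"
```

```text
clock: 18.98
position: [0.6034, 0.1515, 0.4037]
ee_rot: [0.103, 3.135, 0.003]
force: [-0.3, -0.2, -1.0]
width: 0.632
tcp target [ 0.4828 -0.2912  0.4   ]
at [0.6034 0.1515 0.4037] phi 86.2 shift mm [  91.2 -449.7    2.5] rz 1.297
```

```bash
python3 -m pendant '[[[91,-450,0,0,0,1.3,1],[91,-450,0,0,0,1.3,1],[91,-450,0,0,0,1.3,1],[91,-450,0,0,0,1.3,1],[91,-450,0,0,0,1.3,1],[91,-450,0,0,0,1.3,1],[91,-450,0,0,0,1.3,1],[91,-450,0,0,0,1.3,1],[91,-450,0,0,0,1.3,1],[91,-450,50,0,0,1.3,1],[91,-450,100,0,0,1.3,1],[91,-450,100,0,0,1.3,1],[91,-450,100,0,0,1.3,1]]]'
python3 -c "
from h import *
goslot(1,0,.2135,.010);save('scene','s8',(80,180,300,360),3)"
```

```text
clock: 20.6
position: [0.4839, -0.2911, 0.3023]
ee_rot: [1.979, 2.439, 0.002]
force: [0.9, -0.2, -0.3]
width: 0.633
tcp target [ 0.4819 -0.2873  0.2135]
at [ 0.4839 -0.2911  0.3023] phi 11.9 shift mm [ 4.1 -1.3 88.8] rz -0.0
```

View pics/s8.png

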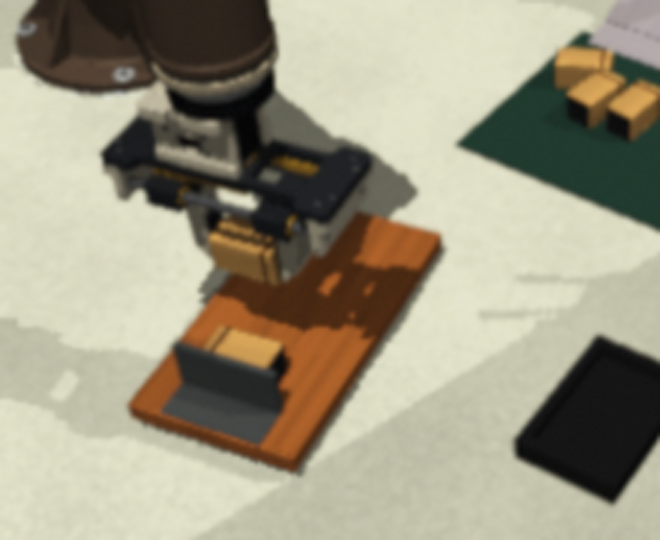

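A lies by the bookend and B is level in the grip. I lower B and slide it against A and the bookend.

```bash
python3 -m pendant '[[[4,-1,50,0,0,0,1],[4,-1,80,0,0,0,1],[4,-1,87,0,0,0,1],[4,-1,87,0,0,0,1],[4,-1,87,0,0,0,1],[1,-1,87,0,0,0,1],[-1,-1,87,0,0,0,1]]]'
python3 -m pendant '[[[-2,0,0,0,0,0,1],[-2,0,0,0,0,0,1]]]'
python3 -m pendant '[[[-2,0,0,0,0,0,1],[-2,0,0,0,0,0,1]]]'
python3 -c "
from h import *
goslot(1,0,.2135)"
```

```text
clock: 21.52
position: [0.4821, -0.294, 0.2143]
ee_rot: [1.982, 2.436, -0.0]
force: [0.3, 0.6, -0.4]
width: 0.634
clock: 21.78
position: [0.4823, -0.2958, 0.2137]
ee_rot: [1.983, 2.437, -0.0]
force: [0.2, 0.7, -0.8]
width: 0.633
clock: 22.02
position: [0.4828, -0.2977, 0.2137]
ee_rot: [1.983, 2.437, -0.0]
force: [-0.1, -0.2, -0.3]
width: 0.632
tcp target [ 0.484  -0.2971  0.2135]
at [ 0.4828 -0.2977  0.2137] phi 11.7 shift mm [0.3 1.3 0.2] rz -0.003
```

```bash
for i in 1 2; do python3 -m pendant '[[[-1,0.6,0,0,0,0,1],[-1,0.6,0,0,0,0,1]]]' | grep -E "pos|force"; done
```

```text
position: [0.4836, -0.2984, 0.2137]
force: [0.9, -0.6, 0.4]
position: [0.4844, -0.2993, 0.2137]
force: [0.2, -0.1, -0.7]
```

```bash
python3 -c "
from h import *
save('scene','s9',(100,220,260,340),5)"
```

```text
(no output)
```

View pics/s9.png

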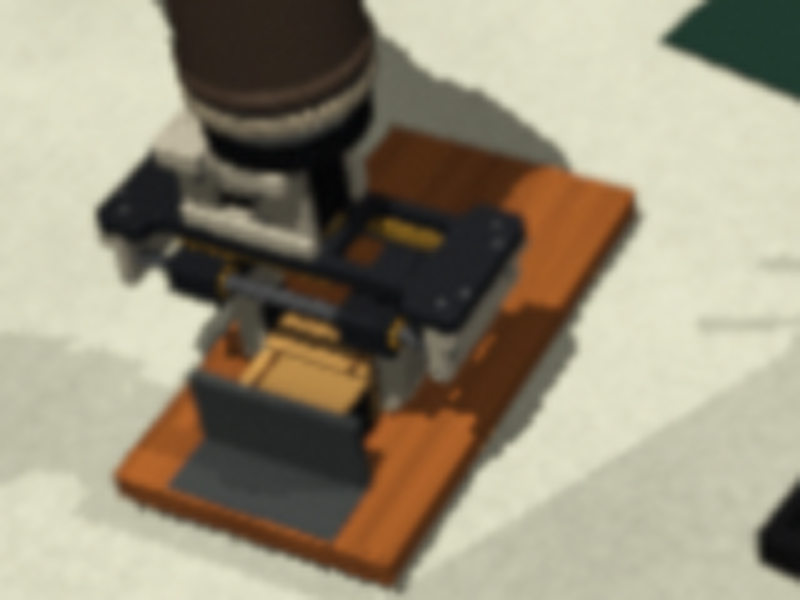

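The seam between A and B is closed. I push a little more for firm contact with the bookend.

```bash
for i in 1 2; do python3 -m pendant '[[[-1,0,0,0,0,0,1],[-1,0,0,0,0,0,1]]]' | grep -E "pos|force"; done; python3 -c "
from h import *
goslot(1,0,.2135);save('scene','s10',(100,220,260,340),5)"
```

```text
position: [0.4845, -0.2998, 0.2137]
force: [-1.8, 2.5, 0.5]
position: [0.4846, -0.3001, 0.2136]
force: [-1.7, 4.9, 1.1]
tcp target [ 0.484  -0.2971  0.2135]
at [ 0.4846 -0.3001  0.2136] phi 11.8 shift mm [3.  0.  0.1] rz -0.002
```

View pics/s10.png

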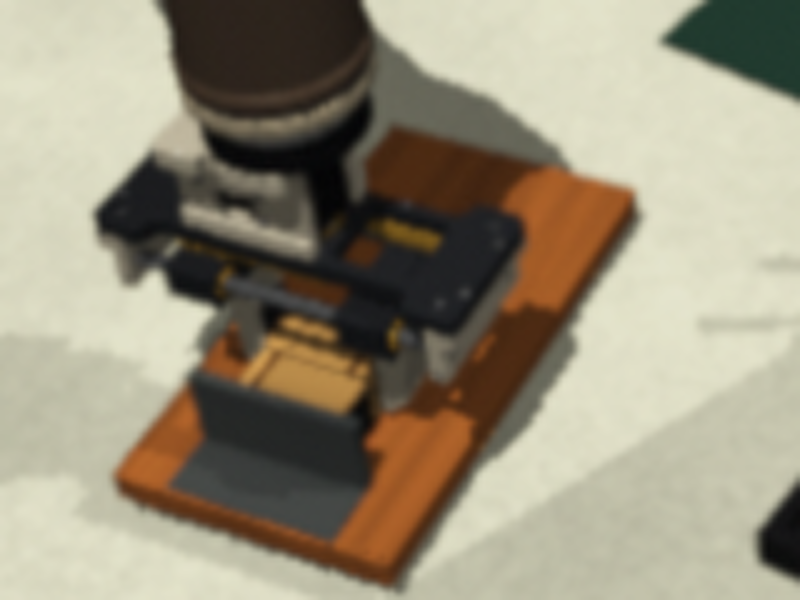

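Contact is firm at about 5 N. I release, lift and look again from the mid pose.

```bash
python3 -m pendant '[[[0.5,0,1,0,0,0,1],[0.5,0,1,0,0,0,-0.6],[0.5,0,1,0,0,0,-0.6],[0.5,0,1,0,0,0,-0.6],[0.5,0,1,0,0,0,-0.6],[0,0,-40,0,0,0,-0.6],[0,0,-100,0,0,0,-0.6],[0,0,-160,0,0,0,-0.6],[0,0,-190,0,0,0,-0.6],[235,65,-190,0,0,-1.3,-0.75],[235,65,-190,0,0,-1.3,-0.75],[235,65,-190,0,0,-1.3,-0.75],[235,65,-190,0,0,-1.3,-0.75],[235,65,-190,0,0,-1.3,-0.75],[235,65,-190,0,0,-1.3,-0.75],[235,65,-190,0,0,-1.3,-0.75],[235,65,-190,0,0,-1.3,-0.75]]]'
python3 -c "
from seg import *
blanks((185,178,275,275),.035,'g5',9)
save('top','t11',(300,190,450,300),5);go(.569,.154,.30,86)"
```

```text
clock: 25.25
position: [0.5005, -0.058, 0.4036]
ee_rot: [-0.105, -3.14, -0.001]
force: [-0.2, 0.7, -0.2]
width: 0.877
[485.8 187.3  53.3  26.7  27.2]
[523.9 151.1  53.6  28.4  82.4]
[567.9 155.2  53.9  28.5  84.8]
at [ 0.5005 -0.058   0.4037] phi 86.0 shift mm [-53.4 216.2 103.7] rz -0.0
```

View pics/g5.png

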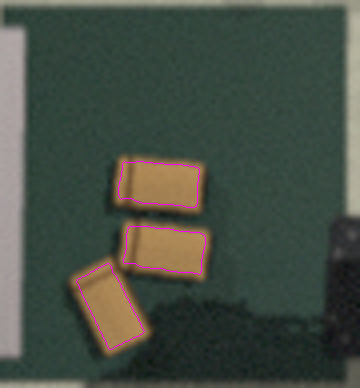

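View pics/t11.png

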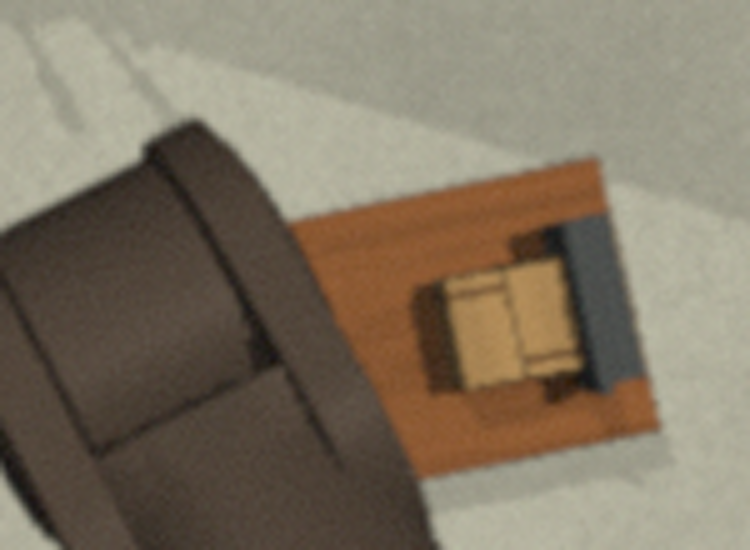

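The row holds two blanks in contact with the bookend. C is at (567.9,155.2) mm, 84.8°. I pick it.

```bash
python3 -m pendant '[[[-52,216,30,0,0,0.017,-0.75],[-52,216,60,0,0,0.017,-0.75],[-52,216,100,0,0,0.017,-0.75],[-52,216,100,0,0,0.017,-0.75],[-52,216,160,0,0,0.017,-0.75],[-52,216,200,0,0,0.017,-0.75],[-52,216,218,0,0,0.017,-0.75],[-52,216,218,0,0,0.017,-0.75],[-52,216,218,0,0,0.017,-0.75]]]'
python3 -c "
from h import *
go(.568,.155,.186,85);save('scene','s12',(220,100,380,240),4)"
```

```text
clock: 26.48
position: [0.5674, 0.1545, 0.1875]
ee_rot: [0.132, 3.137, 0.002]
force: [-0.8, 0.3, 0.5]
width: 0.873
at [0.5674 0.1545 0.1875] phi 85.2 shift mm [-0.6  0.5  1.5] rz 0.003
```

View pics/s12.png

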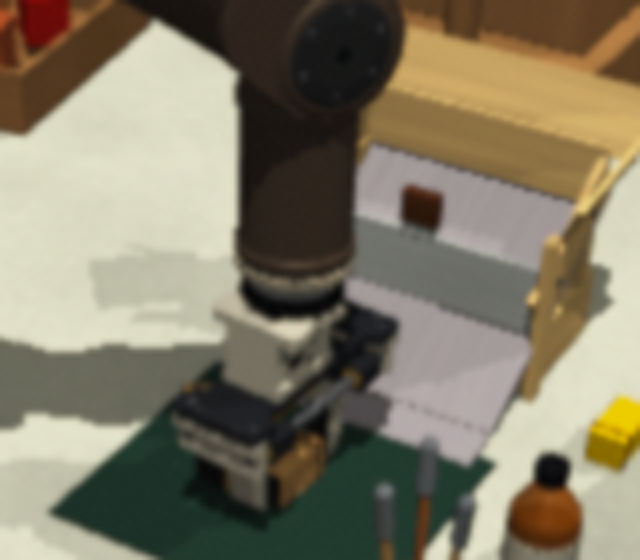

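The fingers straddle C, with the blank at (300,470) between them. I grip, lift and go on.

```bash
python3 -m pendant '[[[0,0,1.5,0,0,0,-0.75],[0,0,1.5,0,0,0,1],[0,0,1.5,0,0,0,1],[0,0,1.5,0,0,0,1],[0,0,1.5,0,0,0,1],[0,0,1.5,0,0,0,1],[0,0,-60,0,0,0,1],[0,0,-120,0,0,0,1],[0,0,-180,0,0,0,1],[0,0,-215,0,0,0,1],[0,0,-215,0,0,0,1]]]'
python3 -c "
from h import *
goslot(2,0,.30,.006)"
```

```text
clock: 27.9
position: [0.5669, 0.155, 0.4036]
ee_rot: [0.13, 3.134, 0.003]
force: [-0.2, 0.9, -0.3]
width: 0.627
tcp target [ 0.476  -0.2593  0.3   ]
at [0.5669 0.155  0.4036] phi 85.2 shift mm [  56.7 -420.6  102.5] rz 1.28
```

```bash
python3 -m pendant '[[[57,-421,0,0,0,1.28,1],[57,-421,0,0,0,1.28,1],[57,-421,0,0,0,1.28,1],[57,-421,0,0,0,1.28,1],[57,-421,0,0,0,1.28,1],[57,-421,0,0,0,1.28,1],[57,-421,0,0,0,1.28,1],[57,-421,0,0,0,1.28,1],[57,-421,0,0,0,1.28,1],[57,-421,50,0,0,1.28,1],[57,-421,102,0,0,1.28,1],[57,-421,102,0,0,1.28,1],[57,-421,102,0,0,1.28,1]]]'
python3 -c "
from h import *
goslot(2,0,.2135,.006);save('scene','s13',(80,180,300,360),3)"
```

```text
clock: 29.52
position: [0.476, -0.2596, 0.3003]
ee_rot: [1.976, 2.441, 0.002]
force: [0.7, -0.6, -0.2]
width: 0.632
tcp target [ 0.476  -0.2593  0.2135]
at [ 0.476  -0.2596  0.3003] phi 12.0 shift mm [ 0.3 -0.1 86.8] rz 0.002
```

View pics/s13.png

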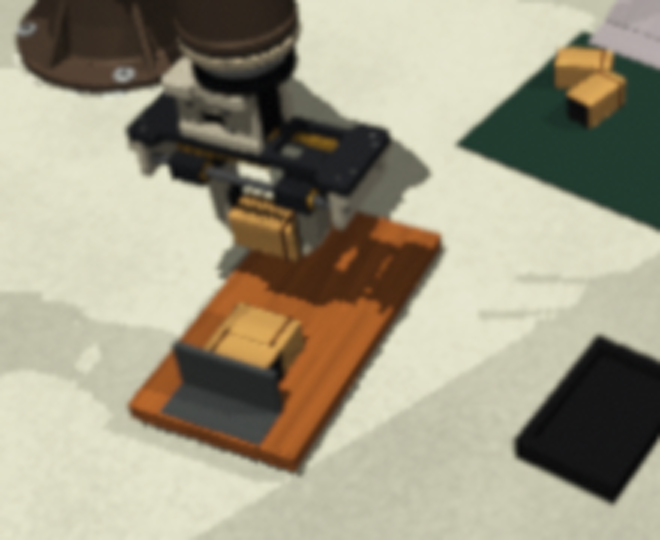

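C hangs level and the row of two is intact. I lower C and slide it up to the row.

```bash
python3 -m pendant '[[[2,0,50,0,0,0,1],[2,0,80,0,0,0,1],[2,0,86.5,0,0,0,1],[2,0,86.5,0,0,0,1],[2,0,86.5,0,0,0,1],[0,0,86.5,0,0,0,1],[-2,0,86.5,0,0,0,1],[-4,0,86.5,0,0,0,1],[-6,0,86.5,0,0,0,1],[-6,0,86.5,0,0,0,1]]]'
for i in 1 2; do python3 -m pendant '[[[-1,0,0,0,0,0,1],[-1,0,0,0,0,0,1]]]' | grep -E "pos|force"; done
python3 -c "
from h import *
goslot(2,0,.2135)"
```

```text
clock: 30.82
position: [0.4762, -0.2667, 0.2121]
ee_rot: [-1.979, -2.44, 0.0]
force: [0.1, 0.8, -0.8]
width: 0.627
position: [0.4765, -0.2675, 0.2122]
force: [0.4, -1.0, 0.0]
position: [0.4766, -0.2677, 0.2121]
force: [-2.3, 5.3, 0.5]
tcp target [ 0.4773 -0.2652  0.2135]
at [ 0.4766 -0.2677  0.2121] phi 11.9 shift mm [ 2.3  1.2 -1.4] rz 0.001
```

Contact at about 5 N, one pitch after B. I release and look again.

```bash
python3 -m pendant '[[[0.5,0,0.5,0,0,0,1],[0.5,0,0.5,0,0,0,-0.6],[0.5,0,0.5,0,0,0,-0.6],[0.5,0,0.5,0,0,0,-0.6],[0.5,0,0.5,0,0,0,-0.6],[0,0,-40,0,0,0,-0.6],[0,0,-100,0,0,0,-0.6],[0,0,-160,0,0,0,-0.6],[0,0,-190,0,0,0,-0.6],[203,65,-190,0,0,-0.27,-0.75],[203,65,-190,0,0,-0.27,-0.75],[203,65,-190,0,0,-0.27,-0.75],[203,65,-190,0,0,-0.27,-0.75],[203,65,-190,0,0,-0.27,-0.75]]]'
python3 -c "
from seg import *
blanks((185,178,275,275),.035,'g6',9)
save('top','t14',(300,190,450,300),5);go(.4858,.1873,.30,27.2)"
```

```text
clock: 33.08
position: [0.4983, -0.0539, 0.4026]
ee_rot: [1.626, 2.687, 0.001]
force: [-0.3, -0.1, -0.3]
width: 0.875
[485.8 187.3  52.7  26.7  27.1]
[523.6 151.2  53.7  28.3  83.1]
at [ 0.4984 -0.057   0.4021] phi 27.4 shift mm [222.8 101.2 102. ] rz 0.003
```

View pics/g6.png

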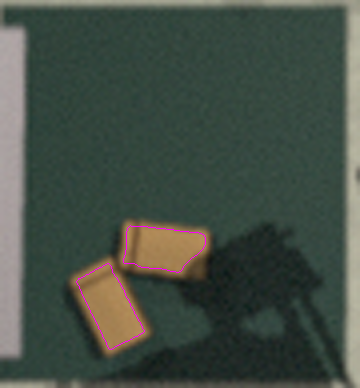

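View pics/t14.png

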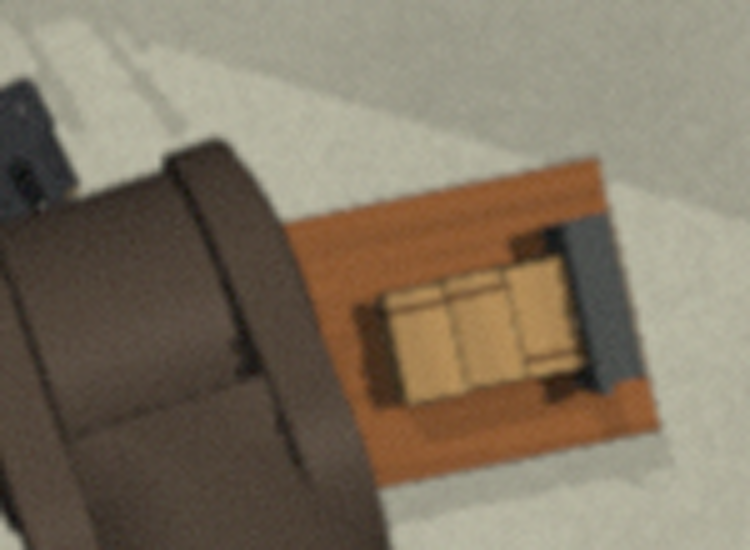

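E and D are unchanged and the row of three is tight. I pick E.

```bash
python3 -m pendant '[[[222,101,30,0,0,0,-0.75],[222,101,60,0,0,0,-0.75],[222,101,100,0,0,0,-0.75],[222,101,100,0,0,0,-0.75],[222,101,160,0,0,0,-0.75],[222,101,200,0,0,0,-0.75],[222,101,216,0,0,0,-0.75],[222,101,216,0,0,0,-0.75],[222,101,216,0,0,0,-0.75]]]'
python3 -c "
from h import *
go(.4858,.1873,.186,27);save('scene','s15',(200,100,360,240),4)"
```

```text
clock: 34.3
position: [0.487, 0.187, 0.1879]
ee_rot: [1.634, 2.682, 0.003]
force: [-0.8, 0.5, -0.2]
width: 0.873
at [0.487  0.187  0.1879] phi 27.3 shift mm [ 0.8 -0.9  1.9] rz 0.005
```

View pics/s15.png

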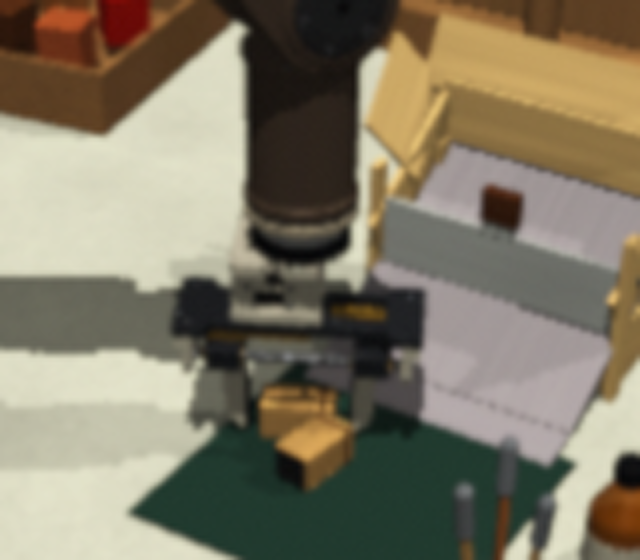

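E at (295,405) lies between the fingers. I grip and lift.

```bash
python3 -m pendant '[[[0.5,-0.5,1.5,0,0,0,-0.75],[0.5,-0.5,1.5,0,0,0,1],[0.5,-0.5,1.5,0,0,0,1],[0.5,-0.5,1.5,0,0,0,1],[0.5,-0.5,1.5,0,0,0,1],[0.5,-0.5,1.5,0,0,0,1],[0,0,-60,0,0,0,1],[0,0,-120,0,0,0,1],[0,0,-180,0,0,0,1],[0,0,-215,0,0,0,1],[0,0,-215,0,0,0,1]]]'
python3 -c "
from h import *
goslot(3,0,.30,.005)"
```

```text
clock: 35.72
position: [0.4863, 0.1879, 0.4038]
ee_rot: [1.631, 2.681, 0.006]
force: [0.0, 0.6, -1.3]
width: 0.629
tcp target [ 0.4695 -0.2284  0.3   ]
at [0.4863 0.1879 0.4038] phi 27.4 shift mm [-361.9 -206.8  103.1] rz 0.27
```

```bash
python3 -m pendant '[[[-362,-207,0,0,0,0.27,1],[-362,-207,0,0,0,0.27,1],[-362,-207,0,0,0,0.27,1],[-362,-207,0,0,0,0.27,1],[-362,-207,0,0,0,0.27,1],[-362,-207,0,0,0,0.27,1],[-362,-207,0,0,0,0.27,1],[-362,-207,0,0,0,0.27,1],[-362,-207,50,0,0,0.27,1],[-362,-207,102,0,0,0.27,1],[-362,-207,102,0,0,0.27,1],[-362,-207,102,0,0,0.27,1]]]'
python3 -c "
from h import *
goslot(3,0,.2135,.005);save('scene','s16',(80,180,300,360),3)"
```

```text
clock: 37.22
position: [0.4693, -0.2287, 0.3004]
ee_rot: [1.977, 2.441, 0.001]
force: [0.4, 0.9, 0.1]
width: 0.633
tcp target [ 0.4695 -0.2284  0.2135]
at [ 0.4693 -0.2287  0.3004] phi 12.0 shift mm [ 0.3  0.2 86.9] rz 0.002
```

View pics/s16.png

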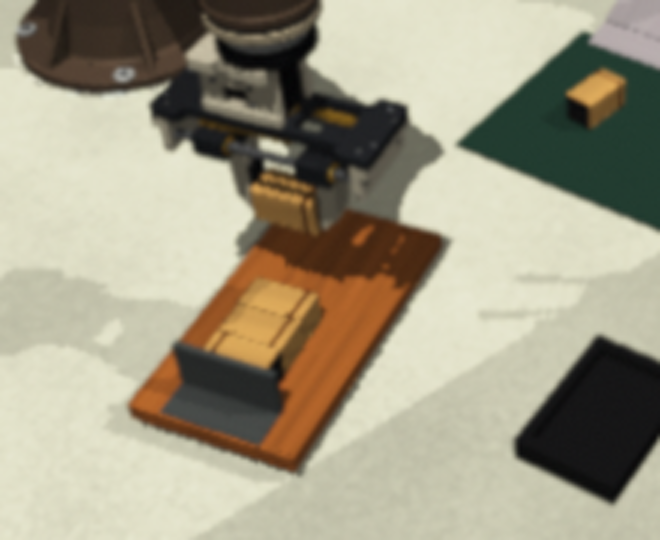

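The blank is well held. I lower it and slide it home.

```bash
python3 -m pendant '[[[3,0,50,0,0,0,1],[3,0,80,0,0,0,1],[3,0,86.5,0,0,0,1],[3,0,86.5,0,0,0,1],[3,0,86.5,0,0,0,1],[1,0,86.5,0,0,0,1],[-1,0,86.5,0,0,0,1],[-3,0,86.5,0,0,0,1],[-5,0,86.5,0,0,0,1],[-5,0,86.5,0,0,0,1]]]'
for i in 1 2; do python3 -m pendant '[[[-1,0,0,0,0,0,1],[-1,0,0,0,0,0,1]]]' | grep -E "pos|force"; done
python3 -c "
from h import *
goslot(3,0,.2135)"
```

```text
clock: 38.52
position: [0.4697, -0.2346, 0.2127]
ee_rot: [-1.979, -2.44, 0.0]
force: [-0.8, -0.5, -0.6]
width: 0.627
position: [0.4699, -0.2353, 0.2127]
force: [-0.1, -0.4, -0.9]
position: [0.4701, -0.2364, 0.2127]
force: [0.5, 0.0, -0.5]
tcp target [ 0.4706 -0.2333  0.2135]
at [ 0.4701 -0.2364  0.2127] phi 11.9 shift mm [ 2.9  1.1 -0.8] rz 0.0
```

```bash
for i in 1 2; do python3 -m pendant '[[[-1,0,0,0,0,0,1],[-1,0,0,0,0,0,1]]]' | grep -E "pos|force"; done
```

```text
position: [0.4703, -0.2371, 0.2127]
force: [-0.8, 0.9, 0.5]
position: [0.4704, -0.2373, 0.2126]
force: [-1.8, 5.0, 0.8]
```

```bash
python3 -m pendant '[[[0.5,0,0.5,0,0,0,1],[0.5,0,0.5,0,0,0,-0.6],[0.5,0,0.5,0,0,0,-0.6],[0.5,0,0.5,0,0,0,-0.6],[0.5,0,0.5,0,0,0,-0.6],[0,0,-40,0,0,0,-0.6],[0,0,-100,0,0,0,-0.6],[0,0,-160,0,0,0,-0.6],[0,0,-190,0,0,0,-0.6],[170,65,-190,0,0,-1.24,-0.75],[170,65,-190,0,0,-1.24,-0.75],[170,65,-190,0,0,-1.24,-0.75],[170,65,-190,0,0,-1.24,-0.75],[170,65,-190,0,0,-1.24,-0.75],[170,65,-190,0,0,-1.24,-0.75],[170,65,-190,0,0,-1.24,-0.75],[170,65,-190,0,0,-1.24,-0.75]]]'
python3 -c "
from seg import *
blanks((185,178,275,275),.035,'g7',9)
save('top','t17',(300,190,450,300),5);go(.5237,.1511,.186,82.7)"
```

```text
clock: 41.65
position: [0.4989, -0.0587, 0.4026]
ee_rot: [-0.194, -3.135, -0.0]
force: [0.2, -0.4, 0.2]
width: 0.878
[524.2 150.5  53.6  28.3  81.9]
at [ 0.499  -0.0586  0.4027] phi 82.8 shift mm [  1.7 211.1 216.7] rz 0.002
```

View pics/g7.png

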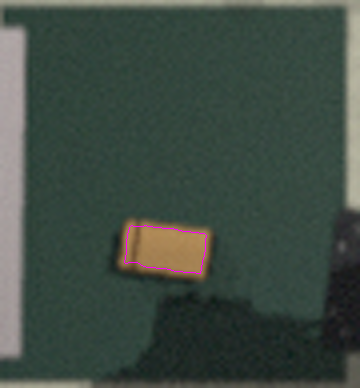

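View pics/t17.png

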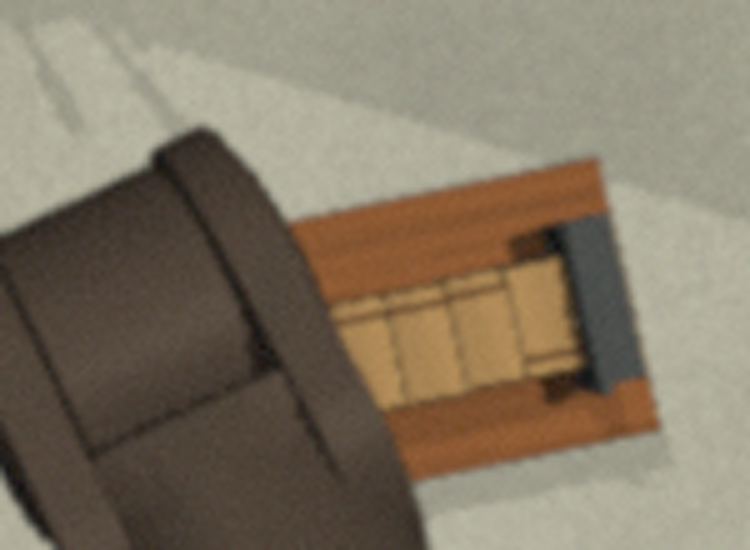

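Four blanks are in the row; D is the last, at (524,150.7) mm, 82°. I pick it.

```bash
python3 -m pendant '[[[1,211,30,0,0,0.01,-0.75],[1,211,60,0,0,0.01,-0.75],[1,211,100,0,0,0.01,-0.75],[1,211,100,0,0,0.01,-0.75],[1,211,160,0,0,0.01,-0.75],[1,211,200,0,0,0.01,-0.75],[1,211,216,0,0,0.01,-0.75],[1,211,216,0,0,0.01,-0.75],[1,211,216,0,0,0.01,-0.75]]]'
python3 -c "
from h import *
go(.524,.1508,.186,82.3);save('scene','s18',(200,100,360,240),4)"
```

```text
clock: 42.88
position: [0.5246, 0.1513, 0.1884]
ee_rot: [0.21, 3.132, 0.001]
force: [0.1, -0.3, 0.9]
width: 0.876
at [0.5246 0.1513 0.1884] phi 82.3 shift mm [ 0.5 -0.6  2.3] rz 0.001
```

View pics/s18.png

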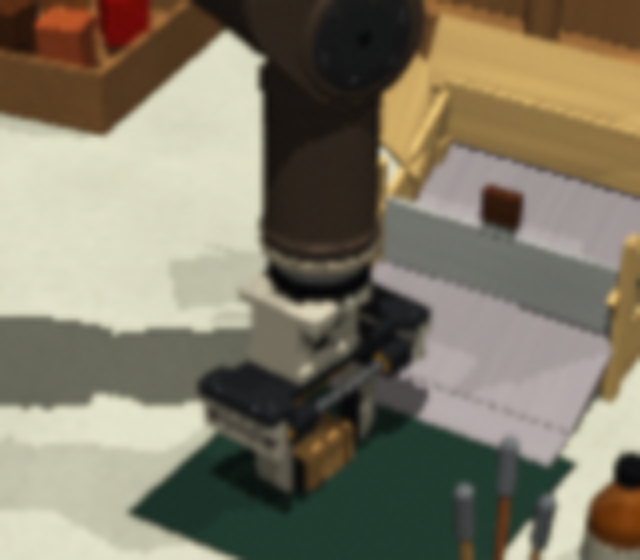

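The blank at (325,455) lies between the fingers.

```bash
python3 -m pendant '[[[0,-0.5,2,0,0,0,-0.75],[0,-0.5,2,0,0,0,1],[0,-0.5,2,0,0,0,1],[0,-0.5,2,0,0,0,1],[0,-0.5,2,0,0,0,1],[0,-0.5,2,0,0,0,1],[0,0,-60,0,0,0,1],[0,0,-120,0,0,0,1],[0,0,-180,0,0,0,1],[0,0,-215,0,0,0,1],[0,0,-215,0,0,0,1]]]'
python3 -c "
from h import *
goslot(4,0,.30,.005)"
```

```text
clock: 44.3
position: [0.5242, 0.1518, 0.4044]
ee_rot: [0.209, 3.13, 0.002]
force: [0.4, -0.3, -0.9]
width: 0.629
tcp target [ 0.4628 -0.1965  0.3   ]
at [0.5242 0.1518 0.4044] phi 82.4 shift mm [  15.1 -353.5  103.6] rz 1.23
```

```bash
python3 -m pendant '[[[15,-353,0,0,0,1.23,1],[15,-353,0,0,0,1.23,1],[15,-353,0,0,0,1.23,1],[15,-353,0,0,0,1.23,1],[15,-353,0,0,0,1.23,1],[15,-353,0,0,0,1.23,1],[15,-353,0,0,0,1.23,1],[15,-353,0,0,0,1.23,1],[15,-353,50,0,0,1.23,1],[15,-353,103,0,0,1.23,1],[15,-353,103,0,0,1.23,1],[15,-353,103,0,0,1.23,1]]]'
python3 -c "
from h import *
goslot(4,0,.2135,.005);save('scene','s19',(80,180,300,360),3)"
```

```text
clock: 45.8
position: [0.463, -0.1963, 0.3]
ee_rot: [1.975, 2.442, 0.001]
force: [-0.3, -0.9, 0.0]
width: 0.631
tcp target [ 0.4628 -0.1965  0.2135]
at [ 0.463  -0.1963  0.3   ] phi 12.1 shift mm [-0.2 -0.3 86.5] rz 0.003
```

View pics/s19.png

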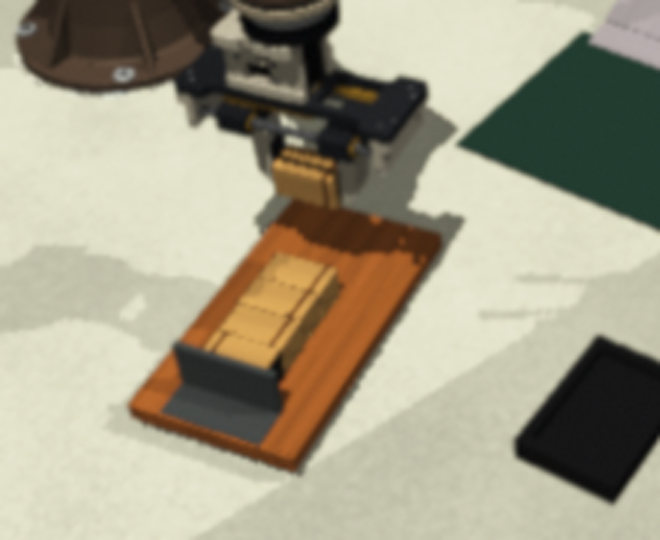

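The row of four is tight and the fifth is held level.

```bash
python3 -m pendant '[[[3,0,50,0,0,0,1],[3,0,80,0,0,0,1],[3,0,86.5,0,0,0,1],[3,0,86.5,0,0,0,1],[3,0,86.5,0,0,0,1],[1,0,86.5,0,0,0,1],[-1,0,86.5,0,0,0,1],[-3,0,86.5,0,0,0,1],[-5,0,86.5,0,0,0,1],[-5,0,86.5,0,0,0,1]]]'
for i in 1 2 3; do python3 -m pendant '[[[-1,0,0,0,0,0,1],[-1,0,0,0,0,0,1]]]' | grep -E "pos|force"; done
python3 -c "
from h import *
goslot(4,0,.2135)"
```

```text
clock: 47.1
position: [0.4632, -0.202, 0.2121]
ee_rot: [-1.979, -2.44, 0.0]
force: [1.4, 0.2, -0.1]
width: 0.628
position: [0.4635, -0.2028, 0.2122]
force: [0.5, -0.5, -1.0]
position: [0.4637, -0.2038, 0.2122]
force: [-0.0, 0.9, -0.4]
position: [0.4639, -0.2048, 0.2122]
force: [0.5, 0.3, -1.4]
tcp target [ 0.4638 -0.2014  0.2135]
at [ 0.4639 -0.2048  0.2122] phi 11.9 shift mm [ 3.3  0.6 -1.3] rz 0.0
```

```bash
for i in 1 2 3; do python3 -m pendant '[[[-1,0,0,0,0,0,1],[-1,0,0,0,0,0,1]]]' | grep -E "pos|force"; done
```

```text
position: [0.4641, -0.2056, 0.2122]
force: [0.4, 0.7, -0.2]
position: [0.4642, -0.2058, 0.2122]
force: [-1.7, 5.0, 1.9]
position: [0.4642, -0.206, 0.2121]
force: [-2.6, 7.7, 2.0]
```

```bash
python3 -m pendant '[[[0.5,0,0.5,0,0,0,1],[0.5,0,0.5,0,0,0,-0.6],[0.5,0,0.5,0,0,0,-0.6],[0.5,0,0.5,0,0,0,-0.6],[0.5,0,0.5,0,0,0,-0.6],[0,0,-40,0,0,0,-0.6],[0,0,-100,0,0,0,-0.6],[0,0,-160,0,0,0,-0.6],[0,0,-190,0,0,0,-0.6],[390,120,-190,0,0,0,-0.6],[390,120,-190,0,0,0,-0.6],[390,120,-190,0,0,0,-0.6],[390,120,-190,0,0,0,-0.6],[390,120,-190,0,0,0,-0.6],[390,120,-190,0,0,0,-0.6],[390,120,-190,0,0,0,-0.6],[390,120,-190,0,0,0,-0.6],[390,120,-190,0,0,0,-0.6]]]'
python3 -c "
from h import *
save('top','t20');save('top','t21',(310,205,450,305),5);save('scene','s20')
im=get_image('scene')[:,:,::-1]"
```

```text
clock: 50.85
position: [0.5015, 0.198, 0.4019]
ee_rot: [1.979, 2.439, -0.002]
force: [-0.3, -1.3, 0.1]
width: 0.801
```

View pics/t20.png

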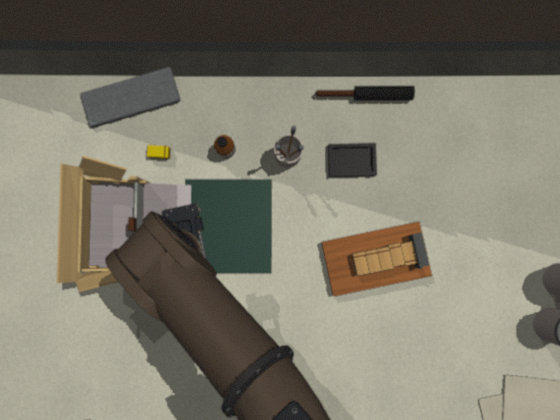

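View pics/t21.png

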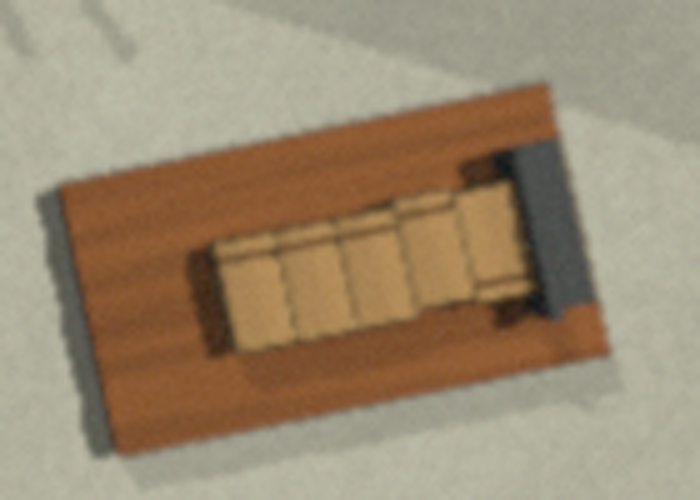

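View pics/s20.png

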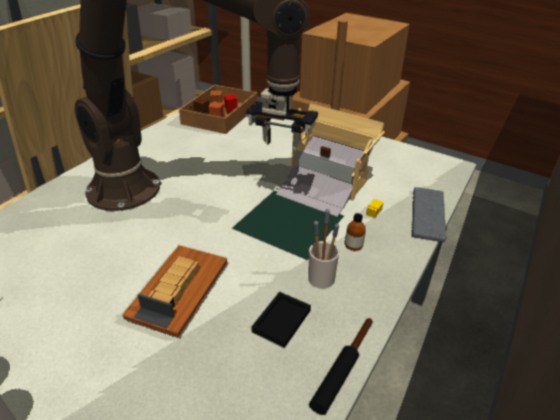

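Run:
```python
from h import *
p=plane("top",[(310+x/5-.4,205+y/5-.4) for x,y in((495,241),(435,252),(374,269),(315,281),(257,293))],.062)[:,:2]-SC
print((np.c_[p@sx,p@sy]*1000).round(1), (-78.7+32.6*np.arange(5)))
# gate handle: top face centre now vs start
for n,cr in(("scene",(300,130,350,175)),): save(n,"hg",cr,10)
o=arm.observe();print(o['clock'],o['force'])
```

```text
[[ -0.2 -80.1]
 [  0.5 -48.3]
 [ -1.6 -15.2]
 [ -1.5  16.2]
 [ -1.4  47.2]] [-78.7 -46.1 -13.5  19.1  51.7]
51.1 [ 0.04422276 -0.85859525  0.99623122]
```

View pics/hg.png

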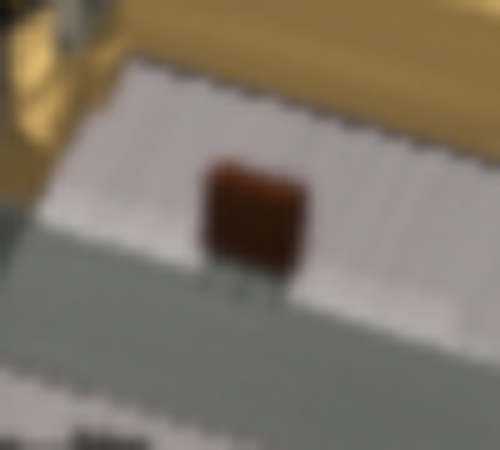

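The row sits within about 5 mm of every slot, with spacing of 31 to 33 mm. The gate handle is at (325.5,147.2), against (325.4,147.0) at the start, so it is shut. Bottle, pot and stone have not moved, and the arm is free. I hand in.

```bash
python3 -c "
from cell import arm
print(arm.sign_off())"
```

```text
the job is handed in; nothing more can be done
None
```

I lifted the gate, all five blanks slid out onto the mat, and I pushed the gate shut again. I then gripped each blank by its ends, set it on the shelf and slid it against the row. Blanks 2 to 5 were pushed home to about 5–8 N of contact. The job was handed in at about 51 s of the 210 s limit; no verdict was reported.

**Row:** the last top view shows five blanks touching in one row against the bookend. Centres read off by eye lie within about 5 mm of their slots along the row and within 2 mm of the shelf's mid-line. Spacing is 31–33 mm, and all look straight across the shelf.

**Gate:** the handle is back at its starting pixel to within about 0.2 px, so I take it as fully shut.

**Bystanders:** the bottle, brush pot and ink stone look unmoved in both views.

**Disagreements:** the first blank initially stood about 4–5 mm off the bookend and was closed up by pushing the second one against it. The measured row also sits 1.5–4.5 mm nearer the bookend than the nominal slots. That is in line with blanks packed at 32 mm instead of the 32.6 mm pitch, plus calibration error.

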